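# Lock a lino block in its registration board with a tapped wedge

### The arm

A 7-joint arm with a two-finger parallel gripper is mounted at the origin on a cart in front of the work surface, level with it; the furniture and walls round the work are solid. World frame = base frame: x ahead of the robot, y to its left, z up, the work surface at z = 0. Lengths are in m, angles in degrees, forces in N, time in s.
With the tool pointing down it reaches from about 0.4 to 0.875 m from the base axis. Payload 19.3 kg.
Tool frame: the origin (TCP) lies midway between the tips of the shut fingers; the grasp point (between the pads) lies 19 mm behind it (manip.hold_point_z is the distance from the TCP to the grasp point, in m); z points along the fingers, y is the direction in which the jaws open and shut (so a half turn about z gives the same grasp; the last joint's range is limited). The gripper opens to 85 mm and grips with 20 to 120 N. Pads are 22 mm wide; open, the fingers measure 114 mm over their backs; the gripper's body (76 mm by 85 mm) begins 54 mm behind the grasp point. The pads swing forward as they close: fully open they stand 13 mm farther back than shut.
Start: joints at [67.598, 29.874, -2.08, 91.645, 1.215, 58.505, -6.463], TCP at [0.197, -0.593, 0.231] pointing down, gripper open.
Joint ranges: [-166.77, 166.77], [-17.47, 122.26], [-85.68, 81.53], [9.62, 139.38], [-72.42, 252.41], [9.2, 110.78], [-144.41, 144.41]. Speed limits (degrees/s): [108.29, 108.29, 136.94, 136.94, 172.46, 172.46, 172.46].

### API

Orientations are given as [roll, pitch, yaw] about the fixed x, y, z axes, in that order (R = Rz(yaw) Ry(pitch) Rx(roll)).
In Python, from rig import manip gives the robot as it stands. The module is installed in compiled form; this text tells all that it offers.
- The arm moves only by the shell command python3 -m pendant 'ROWS' [FORCE]. ROWS is JSON, a list of rows, each an object of numbers: "rx", "ry", "rz": the turn, a rotation vector about the world's x, y, z in units of 45 degrees (1.0 is 45 degrees); "x", "y", "z": the shift along the world's x, y, z in units of 0.2 m (1.0 is 0.2 m); "claw": the gripper command: -1 is fully open, 1 is shut, values between are in proportion. In form: [{"rx": .., "ry": .., "rz": .., "x": .., "y": .., "z": .., "claw": ..}, ...]. A call has 1 to 8 rows; each row shifts and turns the pose as measured when the row begins; what a row does not reach is not made up. A row lasts 1/12 s, in which the tool goes at most 41.7 mm and 7.16 degrees, less where a joint would pass 70% of its speed; a pose out of reach is approached as far as the arm can. A call with a number of a shift or a turn outside -1 to 1 is refused whole. A call with a gripper value outside its range is refused whole. The fingers move at their own pace and stop on an object; FORCE is the grip in N (left out, the last holds). Time passes only in rows, so rows that do not move let the fingers close. It gives the time, the measured TCP pose, the force and the opening at its end, in the units of the state.
- manip.state(): the state, without advancing time (a new reading comes with each control period).
- manip.snapshot(name): name is "side" or "top" or "wrist"; returns a dict with "color" (420x560x3 uint8, red, green, blue), "intrinsics" (3x3 intrinsics, pixels), "origin" and "orientation" of the camera in the world. Camera axes: x right, y up, looking along -z (the intrinsics and any distortion apply to the point x, -y, -z); pixel columns grow to the right and rows downward; lengths in m; the calibration is good to about 2 mm. A picture is of the moment at which its call begins. There is no depth.
- manip.finish_job(): hands the job in, once; it reports no verdict.
The state is a dict: "time_s": time; "qpos": joint angles; "qd": joint speeds; "tau": joint torques, N m; "ee_pos": TCP position; "orientation": TCP orientation; "ft_force": force on the tool from outside, world axes, zero at the start; "moment": the same for the moment, N m; "finger_gap": opening from 0.0 (shut) to 1.0 (fully open).
Only numpy, scipy, OpenCV 4.12 (cv2) and the standard library are available. Lean on these libraries where they do the work, as an engineer would, in place of code of your own. Each camera call takes 0.05 s, during which the arm holds its last target.

### The job

Lock the lino block in the registration board for printing: lay the wooden wedge loose in the mouth of the board's slot, thin end first and flat side towards the block, let go of it, then tap its thick end with the mallet, gently, until it stops moving forward and holds the block tight. Drive the wedge with the mallet only, without hard blows, and keep mallet and fingers off the block. Then lay the mallet back on the bare worktop, clear of board and wedge; leave the ink tin, the brayer and the gouge where they are.

Things in the scene. Friction and masses are not known exactly. Their poses are not given: they have to be found in the camera images.
- board: Plywood registration board, fixed, 9 mm thick, x -107..107, y -170..125 mm. Origin on the worktop; x points from slot to block, y the way the wedge is driven, z up. Across x lie a fixed dark rail, the slot, the sidestick, the block and a fixed dark fence. Before the mouth the bare base goes on 110 mm as an apron. Once tight, the force to drive the wedge rises by about 5 N per mm.
- slot_mouth (a point): Middle of the slot's open end, on the board's top face, at board x -76, y -60, z 9 mm. The slot, open at the top, runs from here along board +y between the rail (-x side) and the sidestick (+x side), both 20 mm high. It is 20 to 21 mm wide here and 1 mm less for each 6 mm of y.
- rail_corner (a point): Foot of the fixed rail's inner face at the mouth, board x -86.7, y -60, z 9 mm. The face runs from here to y +118 mm and slants: x grows 1 mm for each 6 mm of y. The wedge's slanted side slides on it.
- fence_line (a point): Nominal middle of the foot of the fence's face, board x 70.2, y 25, z 9 mm. The fence is set up to 2 mm either way of this, differently each time, so the depth at which the wedge comes tight differs by 25 mm: its thick end then stands 30 to 60 mm outside the mouth.
- sidestick: Wooden bar with an aluminium strip on top, 22 x 179 x 20 mm, guided to slide only along board x, by up to 14 mm, with about 1 N of friction. A cork lining faces the block. Starts loose, 1.5 to 7 mm of travel short of holding the block against the fence. Origin on the middle line of its underside: slot face 11 mm to -x, block face 11 mm to +x.
- block: Lino block to be printed: dark carved lino on a plywood mount, 110 x 150 mm (board x, y), 22 mm high, 0.3 to 0.6 kg, lying loose on the board between sidestick and fence. Origin at the middle of its underside.
- wedge: Light wooden wedge, 140 long, 20 high, 80 g. Origin on its underside at half length; y points to the thin end. Flat side at x = +12 mm; the other slants 1 in 6 from the thin end (y 70, x 3..12, 9 mm thick) to y -41, then runs parallel to the thick end (x -15.5..12, 27.5 mm). In the slot its axes lie as the board's, slanted side to the rail. Slot sides leave no room for fingers: hold it by the parallel end.
- wedge_nose (a point): Middle of the wedge's thin end face, wedge x 7.5, y 70, z 10 mm.
- wedge_butt (a point): Middle of the wedge's thick end face (27.5 x 20 mm), the face to tap, wedge x -1.75, y -70, z 10 mm.
- mallet: Small wooden mallet, about 0.3 to 0.45 kg, lying on the worktop. Head 46 x 84 x 46 mm (x, y, z), a striking face at each end of its y. Dark handle, 20 mm wide (y) and 26 mm high, from x -23 to -152 mm, its middle 23 mm above the underside. Origin in the middle of the head's underside.
- mallet_neck (a point): Middle of the mallet's handle section at mallet x -39, z 23 mm (16 mm from the head): the place to grip it, across its 20 mm width.
- ink_tin: Round ink tin with a yellow lid, 70 mm wide, 63 mm high; leave alone. Origin at the middle of its underside.
- brayer: Small ink roller with a wooden handle, 161 x 136 x 64 mm; leave alone. Origin near its middle, on the worktop.
- gouge: Lino gouge with a round orange-brown wooden handle, 108 mm long; leave alone. Origin at its middle, on the worktop.
Things that resemble listed ones, but are neither listed nor needed, are in the scene too. What is shaped like the wedge but turquoise is not meant.

How it is judged (in metres and radians):
On the way, in this order (a step that is already met when the one before it is completed fails the run):
1. the wedge lies in the slot, thin end first and at least 10 mm inside the mouth, let go, with the block still loose (held with less than 2 N) (y of wedge_nose in the frame of board above -0.05 m and x of wedge_nose in the frame of board between -0.095 and -0.05 m and z of wedge_nose in the frame of board below 0.026 m and angle between the y axis of wedge and the y axis of board, either way round below 0.15 rad and contact force between the fingers and wedge below 0.1 N and contact force between sidestick and block below 2 N), for 0.2 s.
2. a tap of the mallet on the wedge brings the sidestick up hard against the block (over 5 N) (contact force between mallet and wedge above 2 N and contact force between sidestick and block above 5 N).
At the end, for the whole second after the job is handed in: The wedge lies flat in the slot, within 0.15 rad of its line, at rest, and holds the block: the sidestick presses on the block with more than 7 N, the wedge staying put by itself. The block lies on the board, and the mallet lies at rest on the worktop, touching neither board nor wedge (y of wedge_nose in the frame of board above -0.05 m and x of wedge_nose in the frame of board between -0.095 and -0.05 m and z of wedge_nose in the frame of board below 0.026 m and angle between the y axis of wedge and the y axis of board, either way round below 0.15 rad and contact force between sidestick and block above 7 N and linear speed of wedge below 0.01 m/s and linear speed of mallet below 0.02 m/s and z of block in the frame of board below 0.013 m and height (world z) of mallet_neck below 0.045 m and contact force between mallet and board below 0.05 N and contact force between mallet and wedge below 0.05 N).
It fails at once if the wedge is struck or pushed by the mallet with more than 60 N (contact force between mallet and wedge above 60 N).
It fails at once if the block is squeezed with more than 60 N (contact force between sidestick and block above 60 N).
It fails at once if the wedge is driven tight by the fingers (contact force between the fingers and wedge above 1 N and contact force between sidestick and block above 5 N).
It fails at once if mallet or fingers press on the block (contact force between any of mallet, the fingers and block above 1 N).
It fails at once if the ink tin, the brayer or the gouge is moved by more than 30 mm (distance of any of ink_tin, brayer, gouge from where it was at the start of the episode above 0.03 m).
It also fails if it takes over 64 s, if anything falls off the work surface, if the arm or the gripper's body presses on something with over 40 N, if the wrist force passes 120 N, or if a joint passes its speed limit or range.

## Working session

There is one attempt and no reset: what is moved stays moved. The work goes in short steps, Python scripts to look and compute and a shell command to move; the robot and the scene stay as the last step left them, time stands still between calls to the robot, and variables do not carry over. Pictures are saved under pics/ and viewed, and the job is handed in when it is done.

```bash
mkdir -p pics; ls; cat > h.py <<'E'
import numpy as np, cv2
from rig import manip
def snap(n,f):
    s=manip.snapshot(n); cv2.imwrite('pics/'+f,s['color'][:,:,::-1]); 
    np.savez('pics/'+f[:-4]+'.npz',**{k:np.array(v) for k,v in s.items()}); return s
E
python3 - <<'E'
from h import *
print(manip.state())
for n in ('side','top','wrist'):
    s=snap(n,n+'0.png'); print(n,{k:np.array(v).round(4).tolist() for k,v in s.items() if k!='color'})
E
```

```text
pics
{'time_s': 0.0, 'qpos': array([67.59800534, 29.90787846, -2.08097532, 91.67232521,  1.21643258,
       58.50405071, -6.46227093]), 'qd': array([ 0.08144359, -0.09494932,  0.03803179, -0.04777963, -0.02109489,
        0.0448321 ,  0.02869463]), 'tau': array([ 4.29050306e-04, -9.27121425e+01,  1.98045507e+00, -3.69940066e+01,
        1.79511204e-02,  8.19487410e-03, -4.51948426e-05]), 'ee_pos': array([ 0.1969247 , -0.59282796,  0.23074882]), 'orientation': array([-1.79938142e+02,  6.09628282e-03,  1.83804781e+01]), 'ft_force': array([ 0.3182156 , -0.2746288 , -0.12437376]), 'moment': array([ 0.04224709,  0.04187696, -0.01945553]), 'finger_gap': 0.9981452212584643}
side {'intrinsics': [[408.7883, 0.0, 270.2459], [0.0, 408.7883, 210.5185], [0.0, 0.0, 1.0]], 'origin': [0.1811, 0.8829, 0.6287], 'orientation': [57.1173, 1.2405, -156.5687]}
top {'intrinsics': [[443.9539, 0.0, 279.5196], [0.0, 443.9539, 202.4746], [0.0, 0.0, 1.0]], 'origin': [0.2846, 0.1127, 1.3399], 'orientation': [10.46, -1.2587, -88.9197]}
wrist {'intrinsics': [[372.0401, 0.0, 283.3768], [0.0, 372.0401, 211.0573], [0.0, 0.0, 1.0]], 'origin': [0.2725, -0.5669, 0.3727], 'orientation': [-17.9521, 0.0903, -71.6198]}
```

View pics/side0.png

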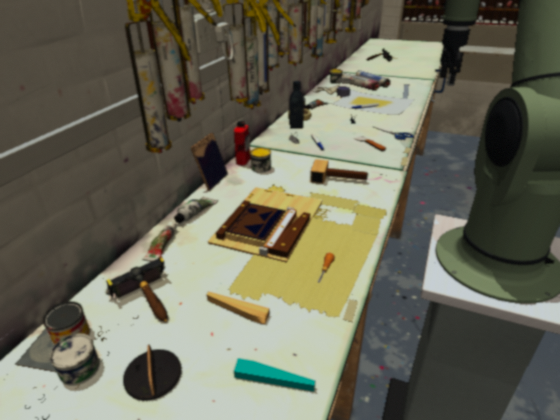

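View pics/top0.png

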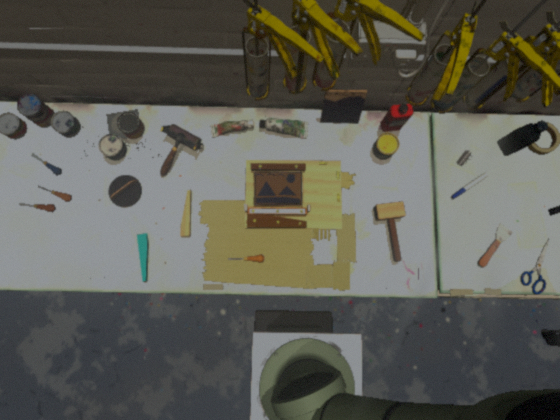

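View pics/wrist0.png

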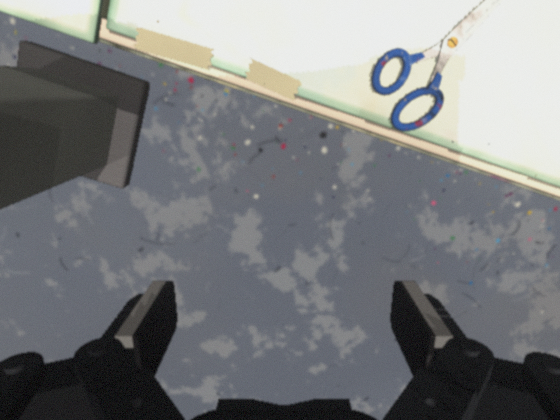

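```bash
cat >> h.py <<'E'
from scipy.spatial.transform import Rotation as R
def cam(f):
    d=np.load('pics/'+f+'.npz'); return d['intrinsics'],d['origin'],R.from_euler('xyz',d['orientation'],degrees=True).as_matrix()
def p2w(f,uv,z):
    K,o,M=cam(f); uv=np.atleast_2d(np.array(uv,float))
    d=np.c_[(uv[:,0]-K[0,2])/K[0,0],-(uv[:,1]-K[1,2])/K[1,1],-np.ones(len(uv))]@M.T
    return o+d*((z-o[2])/d[:,2])[:,None]
def w2p(f,P):
    K,o,M=cam(f); c=(np.atleast_2d(P)-o)@M
    return np.c_[K[0,0]*c[:,0]/-c[:,2]+K[0,2],K[1,1]*c[:,1]/c[:,2]+K[1,2]]
def crop(f,x0,y0,x1,y1,k,out):
    i=cv2.imread('pics/'+f+'.png')[y0:y1,x0:x1]; i=cv2.resize(i,None,fx=k,fy=k,interpolation=cv2.INTER_CUBIC)
    for u in range((x0+9)//10*10,x1,10):
        cv2.line(i,(int((u-x0)*k),0),(int((u-x0)*k),4 if u%50 else 12),(0,0,255),1)
    for v in range((y0+9)//10*10,y1,10):
        cv2.line(i,(0,int((v-y0)*k)),(4 if v%50 else 12,int((v-y0)*k)),(0,0,255),1)
    cv2.imwrite('pics/'+out,i)
E
python3 - <<'E'
from h import *
crop('top0',235,150,350,240,6.5,'c1.png')
crop('top0',130,180,210,290,5,'c2.png')
crop('top0',360,190,420,275,6,'c3.png')
E
```

```text
(no output)
```

View pics/c1.png

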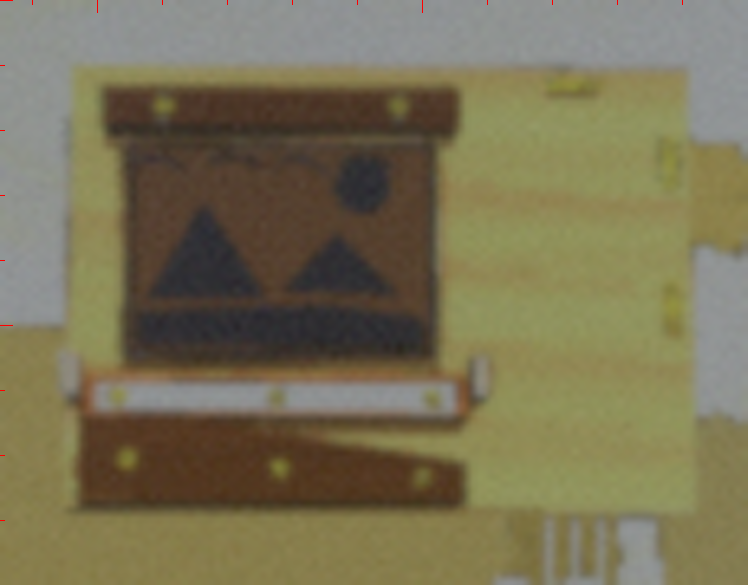

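View pics/c2.png

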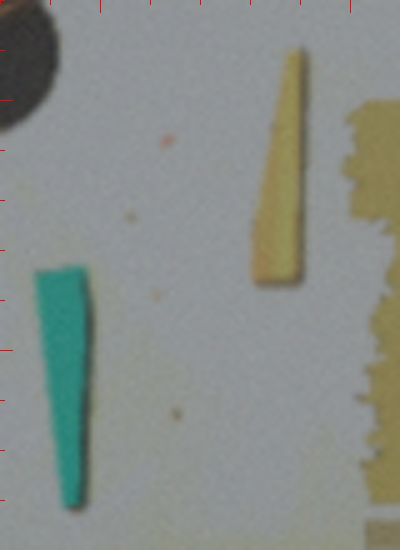

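View pics/c3.png

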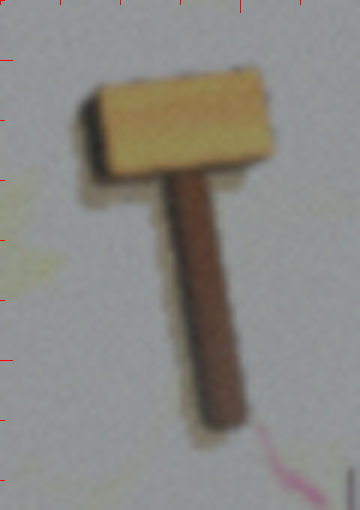

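```bash
python3 - <<'E'
from h import *
f='top0'
def c(p,k,x0,y0): p=np.array(p,float); return p/k+[x0,y0]
def sh(n,p,z): print(n,(p2w(f,p,z)*1000).round(1)[:,:2].tolist())
b1=lambda p:c(p,6.5,235,150); b2=lambda p:c(p,5,130,180); b3=lambda p:c(p,6,360,190)
sh('board TL TR BR BL',b1([(75,67),(687,67),(694,510),(72,510)]),.009)
sh('rail near corners top: mouth outer, mouth inner, far outer, far inner',b1([(465,507),(465,463),(80,507),(82,415)]),.029)
sh('sidestick strip top corners TL TR BR BL',b1([(85,375),(467,375),(467,417),(85,417)]),.029)
sh('block top',b1([(125,140),(437,140),(437,357),(125,357)]),.031)
sh('fence bottom edge',b1([(105,135),(457,135)]),.029)
sh('wedge top noseL,noseR,buttR,buttL',b2([(290,50),(306,50),(302,283),(263,283)]),.02)
sh('mallet head top TL TR BR BL',b3([(98,87),(260,70),(272,155),(115,175)]),.046)
sh('handle top L/R near head, end',b3([(166,180),(208,172),(247,420),(208,430)]),.036)
E
```

```text
board TL TR BR BL [[661.4, 192.8], [668.7, -99.9], [455.2, -101.8], [449.0, 187.3]]
rail near corners top: mouth outer, mouth inner, far outer, far inner [[451.8, 6.6], [472.1, 6.7], [448.0, 182.6], [490.5, 183.0]]
sidestick strip top corners TL TR BR BL [[509.1, 182.2], [513.1, 6.1], [493.5, 6.0], [489.6, 181.6]]
block top [[620.5, 167.0], [624.0, 21.2], [520.9, 20.2], [517.6, 164.0]]
fence bottom edge [[623.2, 176.5], [627.2, 11.7]]
wedge top noseL,noseR,buttR,buttL [[560.9, 365.9], [561.1, 356.3], [419.8, 350.9], [419.3, 373.9]]
mallet head top TL TR BR BL [[524.5, -199.5], [534.9, -280.7], [492.3, -285.3], [480.6, -207.0]]
handle top L/R near head, end [[480.1, -234.9], [484.6, -256.0], [362.4, -271.7], [357.1, -252.4]]
```

```bash
python3 -m pendant '[{"x":0.13,"y":0.16,"rz":-0.04,"claw":-1},{"x":0.13,"y":0.16,"rz":-0.04,"claw":-1},{"x":0.13,"y":0.16,"rz":-0.04,"claw":-1},{"x":0.13,"y":0.16,"rz":-0.04,"claw":-1},{"x":0.13,"y":0.16,"rz":-0.04,"claw":-1},{"x":0.13,"y":0.16,"rz":-0.04,"claw":-1},{"x":0.13,"y":0.16,"rz":-0.04,"claw":-1},{"x":0.13,"y":0.16,"rz":-0.04,"claw":-1}]'
python3 - <<'E'
from h import *
print(manip.state()['qpos'].round(1))
s=snap('wrist','w1.png'); print(s['origin'],s['orientation'])
E
```

```text
[67.6 29.9 -2.1 91.7  1.2 58.5 -6.5]
[ 0.27250382 -0.56695533  0.37279004] [-17.95149829   0.08140341 -71.62006145]$[0]: bad value
```

View pics/w1.png

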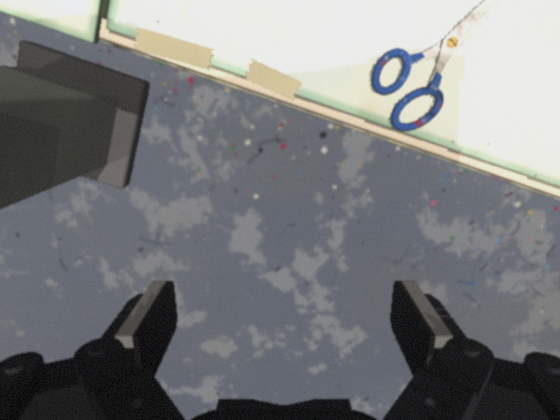

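```bash
python3 -m pendant '[{"rx":0,"ry":0,"rz":-0.04,"x":0.13,"y":0.16,"z":0,"claw":-1},{"rx":0,"ry":0,"rz":-0.04,"x":0.13,"y":0.16,"z":0,"claw":-1},{"rx":0,"ry":0,"rz":-0.04,"x":0.13,"y":0.16,"z":0,"claw":-1},{"rx":0,"ry":0,"rz":-0.04,"x":0.13,"y":0.16,"z":0,"claw":-1},{"rx":0,"ry":0,"rz":-0.04,"x":0.13,"y":0.16,"z":0,"claw":-1},{"rx":0,"ry":0,"rz":-0.04,"x":0.13,"y":0.16,"z":0,"claw":-1},{"rx":0,"ry":0,"rz":-0.04,"x":0.13,"y":0.16,"z":0,"claw":-1},{"rx":0,"ry":0,"rz":-0.04,"x":0.13,"y":0.16,"z":0,"claw":-1}]'
python3 - <<'E'
from h import *
print(manip.state()['qpos'].round(1))
E
```

```text
time_s: 0.87
ee_pos: [0.3994, -0.3353, 0.2295]
orientation: [-180.0, 0.2, 2.5]
ft_force: [1.4, -0.7, -0.1]
finger_gap: 1.0
[ 36.   20.7  -3.3 107.1   1.6  52.4 -55.6]
```

```bash
python3 - <<'E'
from h import *
s=snap('wrist','w2.png'); print(s['origin'],s['orientation'])
E
```

```text
[ 0.47943533 -0.33066602  0.37107282] [-1.81786891e+01  3.61674942e-02 -8.74891192e+01]
```

View pics/w2.png

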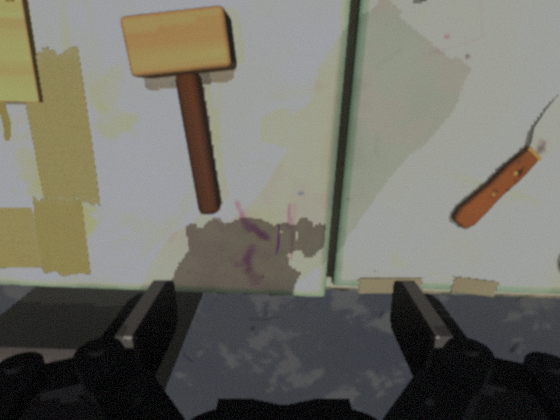

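```bash
python3 - <<'E'
from h import *
crop('w2',0,0,260,225,3,'c4.png')
E
```

```text
(no output)
```

View pics/c4.png

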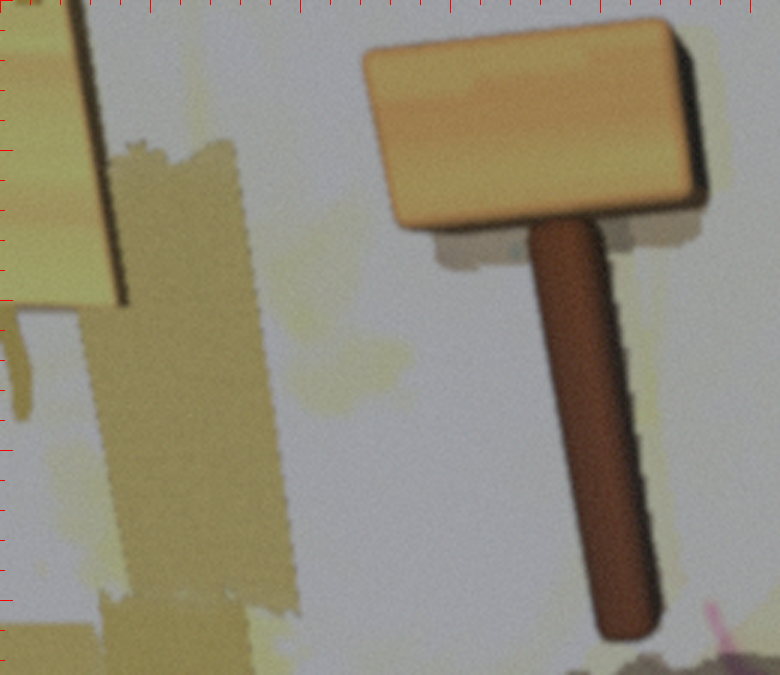

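```bash
python3 -m pendant '[{"rx":0,"ry":0,"rz":0,"x":0.03,"y":0.19,"z":0,"claw":-1},{"rx":0,"ry":0,"rz":0,"x":0.03,"y":0.19,"z":0,"claw":-1},{"rx":0,"ry":0,"rz":0,"x":0.03,"y":0.19,"z":0,"claw":-1},{"rx":0,"ry":0,"rz":0,"x":0.03,"y":0.19,"z":0,"claw":-1},{"rx":0,"ry":0,"rz":0,"x":0.03,"y":0.19,"z":0,"claw":-1},{"rx":0,"ry":0,"rz":0,"x":0.03,"y":0.19,"z":0,"claw":-1},{"rx":0,"ry":0,"rz":0,"x":0.03,"y":0.19,"z":0,"claw":-1},{"rx":0,"ry":0,"rz":0,"x":0.03,"y":0.19,"z":0,"claw":-1}]'
python3 - <<'E'
from h import *
print(manip.state()['qpos'].round(1))
snap('wrist','w3.png')
E
```

```text
time_s: 1.58
ee_pos: [0.4517, -0.0222, 0.2295]
orientation: [-180.0, 0.0, 2.7]
ft_force: [1.7, -0.9, 0.0]
finger_gap: 1.002
[  5.8  14.7 -12.5 116.2   4.1  49.5 -96.3]
```

View pics/w3.png

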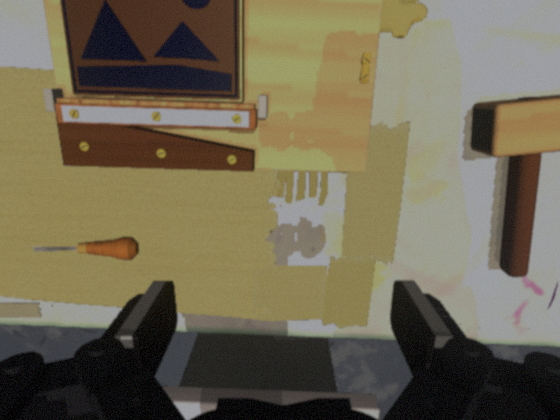

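```bash
python3 - <<'E'
from h import *
crop('w3',35,60,385,190,2.2,'c5.png')
def c(p,k,x0,y0): p=np.array(p,float); return p/k+[x0,y0]
def sh(f,n,p,z): print(n,(p2w(f,p,z)*1000).round(1)[:,:2].tolist())
b=lambda p:c(p,3,0,0)
sh('w2','head TL TR BR BL',b([(362,50),(670,18),(692,195),(398,228)]),.046)
sh('w2','handle L/R near head, end',b([(530,230),(600,220),(662,628),(598,635)]),.036)
sh('w2','board BR',b([(118,305)]),.009)
E
```

```text
head TL TR BR BL [[527.7, -200.5], [538.7, -281.1], [496.0, -286.7], [484.1, -206.3]]
handle L/R near head, end [[485.3, -239.7], [488.8, -259.5], [368.6, -275.9], [365.4, -255.7]]
board BR [[458.1, -103.1]]
```

View pics/c5.png

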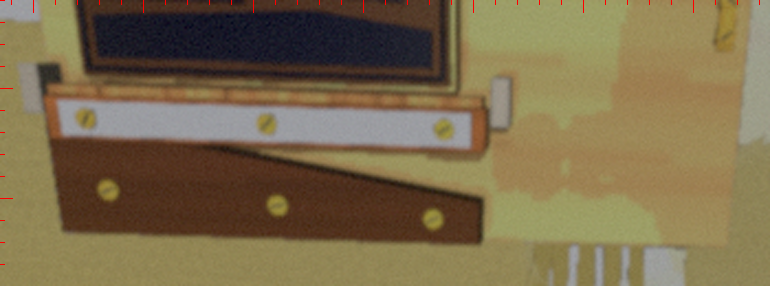

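```bash
python3 -m pendant '[{"rx":0,"ry":0,"rz":0,"x":-0.01,"y":0.19,"z":0,"claw":-1},{"rx":0,"ry":0,"rz":0,"x":-0.01,"y":0.19,"z":0,"claw":-1},{"rx":0,"ry":0,"rz":0,"x":-0.01,"y":0.19,"z":0,"claw":-1},{"rx":0,"ry":0,"rz":0,"x":-0.01,"y":0.19,"z":0,"claw":-1},{"rx":0,"ry":0,"rz":0,"x":-0.01,"y":0.19,"z":0,"claw":-1},{"rx":0,"ry":0,"rz":0,"x":-0.01,"y":0.19,"z":0,"claw":-1},{"rx":0,"ry":0,"rz":0,"x":-0.01,"y":0.19,"z":0,"claw":-1},{"rx":0,"ry":0,"rz":0,"x":-0.01,"y":0.19,"z":0,"claw":-1}]'
python3 - <<'E'
from h import *
print(manip.state()['qpos'].round(1))
snap('wrist','w4.png')
E
```

```text
time_s: 2.3
ee_pos: [0.4355, 0.2918, 0.2301]
orientation: [-179.9, -0.1, 2.8]
ft_force: [1.1, -0.3, 0.1]
finger_gap: 0.999
[ -25.    21.7  -19.9  106.3    9.    53.4 -136.1]
```

View pics/w4.png

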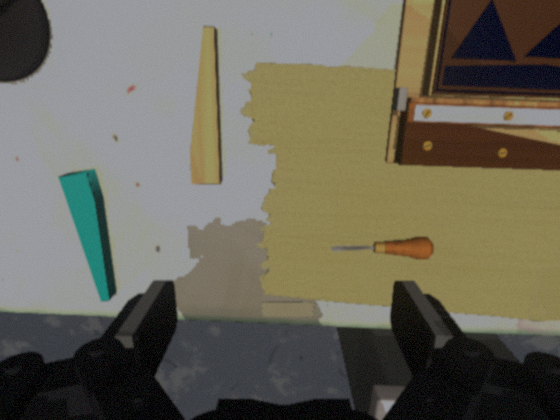

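```bash
python3 - <<'E'
from h import *
crop('w4',170,15,240,195,3.3,'c6.png')
def c(p,k,x0,y0): p=np.array(p,float); return p/k+[x0,y0]
def sh(f,n,p,z): 
    w=p2w(f,p,z)*1000; print(n,w.round(1)[:,:2].tolist()); return w
b=lambda p:c(p,2.2,35,60)
A=sh('w3','rail mouth outer, inner',b([(482,242),(482,199)]),.029)
B=sh('w3','rail far outer, inner',b([(63,231),(52,139)]),.029)
C=sh('w3','rail inner break',b([(225,150)]),.029)
D=sh('w3','strip mouth side top -x edge, far',b([(487,152),(50,138)]),.029)
sh('w3','sidestick +x edge',b([(487,97),(47,85)]),.029)
sh('w3','board BR',b([(727,243)]),.009)
E
```

```text
rail mouth outer, inner [[459.2, 7.0], [477.4, 7.4]]
rail far outer, inner [[455.6, 184.1], [493.6, 183.5]]
rail inner break [[492.5, 113.2]]
strip mouth side top -x edge, far [[496.8, 5.7], [494.0, 184.2]]
sidestick +x edge [[518.5, 6.3], [514.8, 182.5]]
board BR [[459.7, -101.6]]
```

View pics/c6.png

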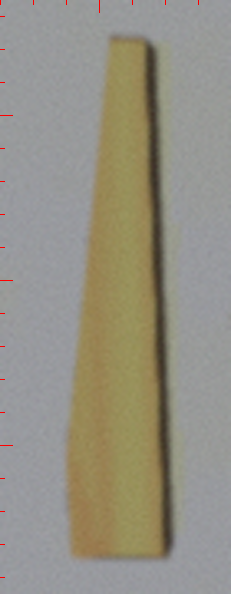

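```bash
python3 -m pendant '[{"rx":0,"ry":0,"rz":0,"x":0,"y":0.18,"z":-0.15,"claw":-1},{"rx":0,"ry":0,"rz":0,"x":0,"y":0.18,"z":-0.15,"claw":-1},{"rx":0,"ry":0,"rz":0,"x":0,"y":0,"z":-0.15,"claw":-1}]'
python3 - <<'E'
from h import *
print(manip.state()['qpos'].round(1))
snap('wrist','w5.png')
E
```

```text
time_s: 2.6
ee_pos: [0.4359, 0.3653, 0.1522]
orientation: [-179.2, -0.6, 3.4]
ft_force: [-0.3, 0.9, -0.3]
finger_gap: 1.001
[ -34.    30.6  -16.4  104.7   11.5   45.3 -142.8]
```

View pics/w5.png

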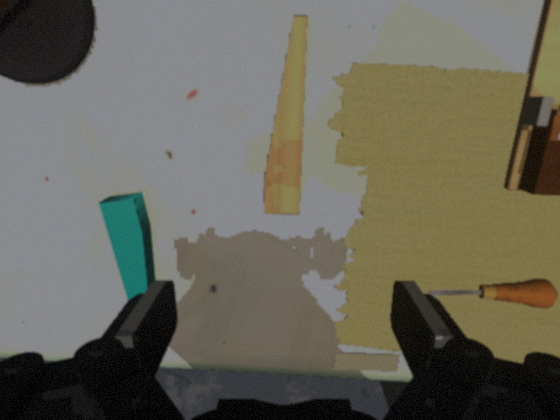

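```bash
python3 - <<'E'
from h import *
crop('w5',250,5,325,225,2.6,'c7.png')
E
```

```text
(no output)
```

View pics/c7.png

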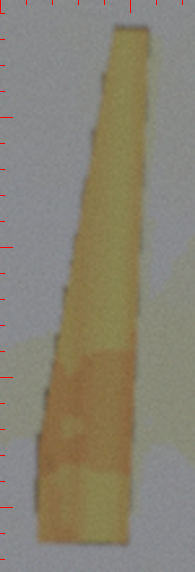

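```bash
python3 - <<'E'
from h import *
def c(p,k,x0,y0): p=np.array(p,float); return p/k+[x0,y0]
for f,p in (('w4',c([(109,38),(146,38),(162,556),(73,556),(66,430)],3.3,170,15)),('w5',c([(115,28),(150,28),(128,543),(36,543),(37,440)],2.6,250,5))):
    print(f,(p2w(f,p,.02)*1000).round(1)[:,:2].tolist())
E
```

```text
w4 [[564.2, 368.9], [564.6, 359.2], [426.5, 355.5], [425.2, 381.7], [462.0, 382.8]]
w5 [[564.1, 368.8], [564.6, 359.9], [426.4, 355.5], [424.6, 382.9], [455.9, 384.0]]
```

```bash
python3 -m pendant '[{"rx":-0.01,"ry":0.01,"rz":0,"x":0.01,"y":0.01,"z":-0.18,"claw":-1},{"rx":-0.01,"ry":0,"rz":0,"x":0.01,"y":0.01,"z":-0.18,"claw":-1},{"rx":0,"ry":0,"rz":0,"x":0,"y":0,"z":-0.18,"claw":-1},{"rx":0,"ry":0,"rz":0,"x":0,"y":0,"z":0,"claw":-1}]'
python3 - <<'E'
from h import *
s=manip.state();print(s['qpos'].round(1),s['ee_pos'],s['orientation'])
E
```

```text
time_s: 2.98
ee_pos: [0.439, 0.3628, 0.0354]
orientation: [179.4, 0.3, 3.4]
ft_force: [-1.0, -0.6, -0.4]
finger_gap: 1.0
[ -38.7   41.1   -9.9  106.7   12.1   33.8 -142.9] [0.43897902 0.36281348 0.03539429] [179.38073346   0.27816466   3.43802907]
```

```bash
python3 -m pendant '[{"rx":0.01,"ry":0,"rz":0.05,"x":0.01,"y":0.04,"z":-0.06,"claw":-1},{"rx":0,"ry":0,"rz":0,"x":0,"y":0,"z":-0.05,"claw":-1},{"rx":0,"ry":0,"rz":0,"x":0,"y":0,"z":0,"claw":-1}]'
python3 - <<'E'
from h import *
s=manip.state();print(s['qpos'].round(1),s['ee_pos'],s['orientation'])
snap('wrist','w6.png')
E
```

```text
time_s: 3.23
ee_pos: [0.4423, 0.3696, 0.0157]
orientation: [179.8, 0.3, 5.6]
ft_force: [-0.3, 0.4, -0.2]
finger_gap: 1.001
[ -38.7   43.3  -10.1  106.    13.    32.1 -141.6] [0.4422956  0.36962839 0.01565337] [179.76231371   0.27175741   5.64322434]
```

View pics/w6.png

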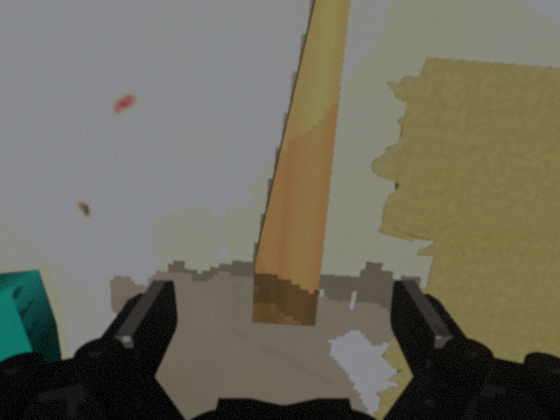

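```bash
python3 -m pendant '[{"rx":0,"ry":0,"rz":-0.02,"x":-0.005,"y":0,"z":-0.07,"claw":-1},{"rx":0,"ry":0,"rz":0,"x":0,"y":0,"z":0,"claw":-1}]'; python3 -m pendant '[{"rx":0,"ry":0,"rz":0,"x":0,"y":0,"z":0,"claw":1},{"rx":0,"ry":0,"rz":0,"x":0,"y":0,"z":0,"claw":1},{"rx":0,"ry":0,"rz":0,"x":0,"y":0,"z":0,"claw":1},{"rx":0,"ry":0,"rz":0,"x":0,"y":0,"z":0,"claw":1},{"rx":0,"ry":0,"rz":0,"x":0,"y":0,"z":0,"claw":1},{"rx":0,"ry":0,"rz":0,"x":0,"y":0,"z":0,"claw":1}]' 40
python3 - <<'E'
from h import *
s=manip.state();print(s['qpos'].round(1),s['ee_pos'],s['orientation'])
snap('wrist','w7.png')
E
```

```text
time_s: 3.45
ee_pos: [0.4434, 0.37, 0.0061]
orientation: [179.9, 0.1, 4.5]
ft_force: [-0.9, -0.1, 0.1]
finger_gap: 0.995
time_s: 3.95
ee_pos: [0.446, 0.3708, 0.0127]
orientation: [-179.9, -0.3, 4.5]
ft_force: [-0.0, 0.2, -0.6]
finger_gap: 0.309
[ -39.4   43.6   -8.9  106.1   12.1   31.  -141.8] [0.44599864 0.37081442 0.01265201] [-179.88862534   -0.25578467    4.45338546]
```

View pics/w7.png

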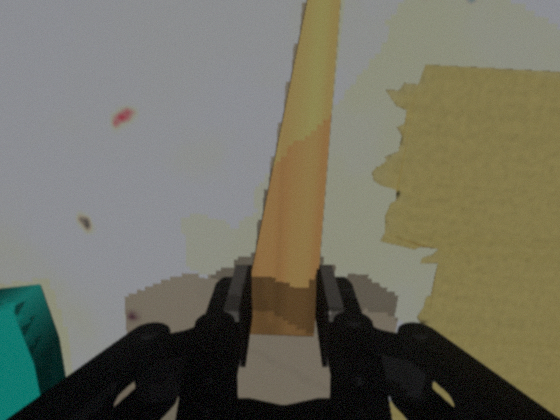

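```bash
python3 -m pendant '[{"rx":0,"ry":0,"rz":0,"x":-0.01,"y":0,"z":0,"claw":0.1},{"rx":0,"ry":0,"rz":0,"x":-0.01,"y":0,"z":-0.05,"claw":0.1},{"rx":0,"ry":0,"rz":0,"x":0,"y":0,"z":0,"claw":0.1}]'; python3 -m pendant '[{"rx":0,"ry":0,"rz":0,"x":0,"y":0,"z":0,"claw":0.1}]'
```

```text
time_s: 4.25
ee_pos: [0.4416, 0.3708, 0.002]
orientation: [-179.9, -0.3, 4.4]
ft_force: [-0.6, -0.0, -0.4]
finger_gap: 0.451
time_s: 4.33
ee_pos: [0.4413, 0.3708, 0.0015]
orientation: [-179.9, -0.2, 4.5]
ft_force: [0.2, 0.2, 0.8]
finger_gap: 0.447
```

```bash
python3 -m pendant '[{"rx":0,"ry":0,"rz":0,"x":0,"y":0,"z":0,"claw":1},{"rx":0,"ry":0,"rz":0,"x":0,"y":0,"z":0,"claw":1},{"rx":0,"ry":0,"rz":0,"x":0,"y":0,"z":0,"claw":1},{"rx":0,"ry":0,"rz":0,"x":0,"y":0,"z":0,"claw":1}]' 50; python3 -c "
from h import *
snap('wrist','w8.png')"
```

```text
time_s: 4.67
ee_pos: [0.4412, 0.3708, 0.0016]
orientation: [-179.9, -0.2, 4.5]
ft_force: [-0.4, 0.4, -0.3]
finger_gap: 0.316
```

View pics/w8.png

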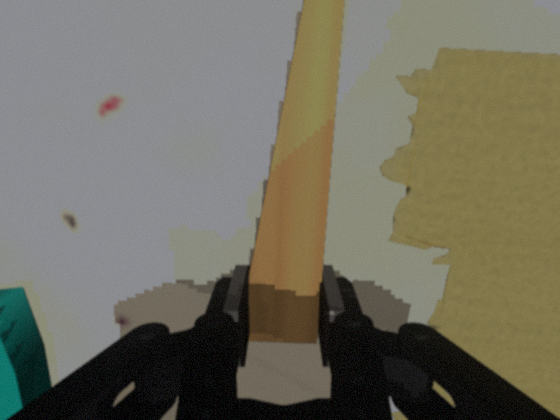

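```bash
python3 - <<'E'
from h import *
for f,p in (('w7',[(313,333),(340,3),(327,150),(252,332)]),('w8',[(319,341),(345,3),(333,130),(249,340)])):
    w=p2w(f,p,.02)*1000; print(f,w.round(1)[:,:2].tolist(), np.degrees(np.arctan2(w[1,1]-w[0,1],w[1,0]-w[0,0])),np.degrees(np.arctan2(w[1,1]-w[2,1],w[1,0]-w[2,0])))
E
```

```text
w7 [[428.4, 358.0], [553.4, 362.0], [506.0, 360.8], [426.9, 383.9]] 1.8436615861646357 1.4191607794896368
w8 [[428.1, 356.9], [546.4, 361.9], [509.4, 361.0], [426.4, 384.3]] 2.417557515510049 1.2901895123214042
```

```bash
python3 -m pendant '[{"rx":0,"ry":0,"rz":0,"x":0,"y":0,"z":0.15,"claw":1},{"rx":0,"ry":0,"rz":0,"x":0,"y":0,"z":0.2,"claw":1},{"rx":0,"ry":0,"rz":0.14,"x":0.01,"y":-0.15,"z":0.2,"claw":1},{"rx":0,"ry":0,"rz":0.14,"x":0.01,"y":-0.15,"z":0,"claw":1},{"rx":0,"ry":0,"rz":0.14,"x":0.01,"y":-0.15,"z":0,"claw":1},{"rx":0,"ry":0,"rz":0.14,"x":0.01,"y":-0.15,"z":0,"claw":1},{"rx":0,"ry":0,"rz":0.14,"x":0.01,"y":-0.15,"z":0,"claw":1},{"rx":0,"ry":0,"rz":0.14,"x":0.01,"y":-0.15,"z":0,"claw":1}]'; python3 -c "
from h import *
print(manip.state()['qpos'].round(1))
snap('wrist','w9.png')"
```

```text
time_s: 5.38
ee_pos: [0.45, 0.1961, 0.1095]
orientation: [179.9, -0.4, 44.3]
ft_force: [0.3, -0.1, -1.0]
finger_gap: 0.312
[-13.6  29.4 -22.  117.1  18.1  36.3 -93.4]
```

View pics/w9.png

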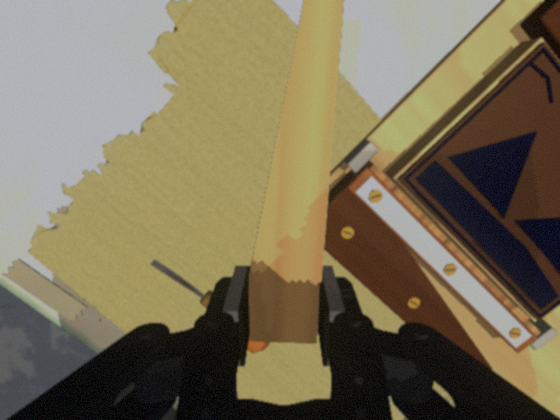

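```bash
python3 - <<'E'
from h import *
crop('w9',240,0,350,350,1.7,'c8.png')
i=cv2.imread('pics/w9.png');
E
python3 -m pendant '[{"rx":0,"ry":0,"rz":0.15,"x":0.025,"y":-0.19,"z":0,"claw":1},{"rx":0,"ry":0,"rz":0.15,"x":0.025,"y":-0.19,"z":0,"claw":1},{"rx":0,"ry":0,"rz":0.15,"x":0.025,"y":-0.19,"z":0,"claw":1},{"rx":0,"ry":0,"rz":0.15,"x":0.025,"y":-0.19,"z":0,"claw":1},{"rx":0,"ry":0,"rz":0.15,"x":0.025,"y":-0.19,"z":0,"claw":1},{"rx":0,"ry":0,"rz":0.15,"x":0.025,"y":-0.19,"z":0,"claw":1},{"rx":0,"ry":0,"rz":0.15,"x":0.025,"y":-0.19,"z":0,"claw":1},{"rx":0,"ry":0,"rz":0,"x":0,"y":0,"z":0,"claw":1}]'; python3 -c "
from h import *
print(manip.state()['qpos'].round(1))
snap('wrist','w10.png')"
```

```text
time_s: 6.1
ee_pos: [0.4829, -0.0718, 0.1094]
orientation: [179.9, -0.2, 91.6]
ft_force: [-0.7, -1.8, -0.6]
finger_gap: 0.312
[ 27.6  31.5 -34.2 116.7  27.1  39.5 -22.5]
```

View pics/w10.png

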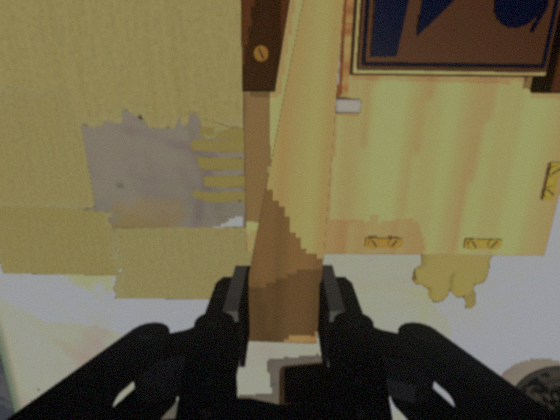

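View pics/c8.png

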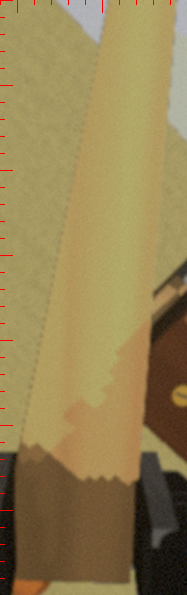

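```bash
python3 - <<'E'
from h import *
for f,p in (('w9',[(317,342),(341.8,0),(327,200),(250,342)]),('w10',[(317,343),(342.5,0),(330,200),(249,343)])):
  for z in (.124,.128,.132):
    w=p2w(f,p,z)*1000; print(f,z,w.round(1)[:,:2].tolist(), np.degrees(np.arctan2(w[1,1]-w[0,1],w[1,0]-w[0,0])),np.degrees(np.arctan2(w[1,1]-w[2,1],w[1,0]-w[2,0])), np.linalg.norm(w[0]-w[3]))
f='w10'
print(p2w(f,[(278,92),(243,92),(338,95),(245,222),(547,253)],.009)[:,:2].round(4).tolist(), p2w(f,[(278,92),(243,92),(341,95)],.029)[:,:2].round(4).tolist())
E
```

```text
w9 0.124 [[447.0, 174.8], [538.2, 258.1], [491.2, 215.3], [428.0, 194.3]] 42.389330523248375 42.293736594914854 27.19215928367136
w9 0.128 [[448.8, 177.2], [537.2, 257.9], [491.6, 216.4], [430.4, 196.1]] 42.38933052324836 42.293736594914854 26.342131399083108
w9 0.132 [[450.7, 179.6], [536.2, 257.7], [492.1, 217.6], [432.9, 197.9]] 42.38933052324839 42.29373659491487 25.49210351449494
w10 0.124 [[497.5, -88.7], [498.5, 35.1], [498.8, -28.3], [469.9, -89.4]] 89.53657921086813 90.29967397664265 27.59861694619577
w10 0.128 [[497.0, -85.7], [497.9, 34.2], [498.3, -27.2], [470.2, -86.4]] 89.53657921086814 90.29967397664271 26.73334843271283
w10 0.132 [[496.4, -82.7], [497.4, 33.4], [497.7, -26.1], [470.6, -83.4]] 89.53657921086813 90.29967397664262 25.868079919229892
[[0.4781, 0.0079], [0.4564, 0.0073], [0.5155, 0.0072], [0.4573, -0.0782], [0.6718, -0.0959]] [[0.4783, 0.0079], [0.4584, 0.0074], [0.5144, 0.0073]]
```

```bash
python3 -m pendant '[{"rx":0,"ry":0,"rz":0.03,"x":0.002,"y":-0.04,"z":-0.15,"claw":1},{"rx":0,"ry":0,"rz":0,"x":0,"y":0,"z":-0.15,"claw":1},{"rx":0,"ry":0,"rz":0,"x":0,"y":0,"z":0,"claw":1}]'; python3 -c "
from h import *
snap('wrist','w11.png')"
```

```text
time_s: 6.4
ee_pos: [0.4846, -0.0768, 0.0491]
orientation: [179.6, -0.3, 92.2]
ft_force: [-1.8, 1.2, -1.7]
finger_gap: 0.316
```

View pics/w11.png

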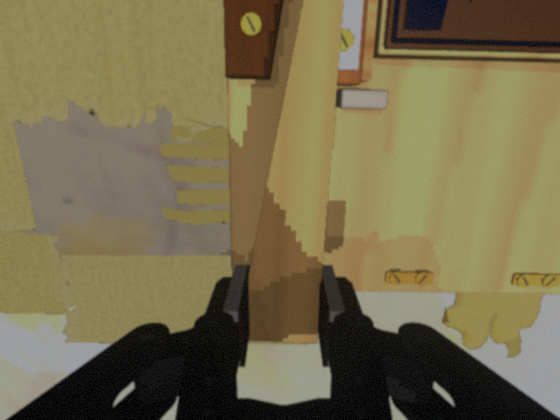

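```bash
python3 - <<'E'
from h import *
crop('w11',220,0,400,150,4.3,'c9.png')
E
```

```text
(no output)
```

View pics/c9.png

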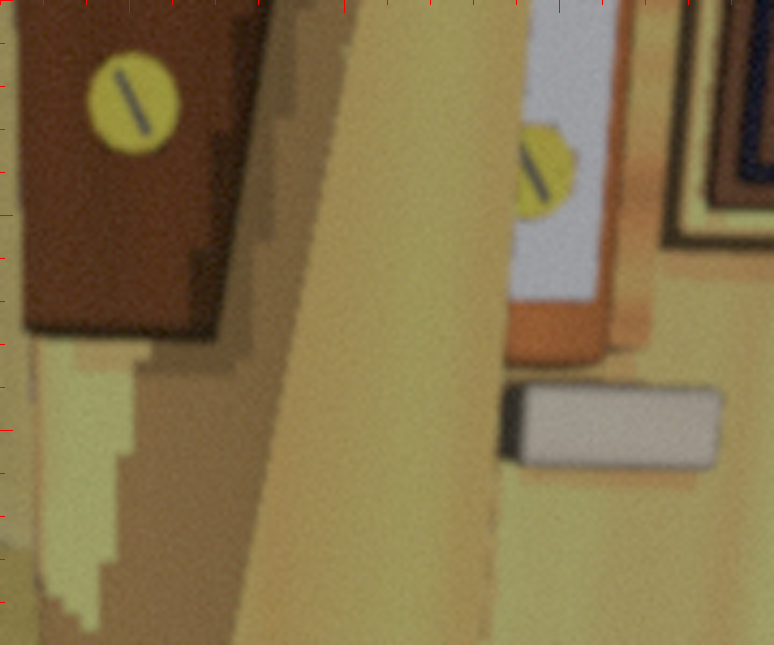

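```bash
python3 - <<'E'
from h import *
b=lambda p:np.array(p,float)/4.3+[220,0]
f='w11'
w=p2w(f,b([(505,350),(529,0),(490,600),(285,350),(357,0)]),.0675)*1000;print(w[:,:2].round(1).tolist(), np.degrees(np.arctan2(*(w[1]-w[2])[1::-1])))
w=p2w(f,b([(218,337),(27,332),(605,362),(632,0),(270,0)]),.029)*1000;print(w[:,:2].round(1).tolist(), np.degrees(np.arctan2(*(w[3]-w[2])[1::-1])))
print(manip.state()['ee_pos'],manip.state()['orientation'])
E
```

```text
[[498.9, 6.6], [498.6, 29.4], [499.2, -11.5], [482.8, 6.0], [486.8, 29.0]] 90.7706541108433
[[476.8, 8.1], [458.6, 7.8], [514.1, 7.2], [513.4, 38.2], [480.7, 36.9]] 91.26822463988417
[ 0.48523032 -0.07673202  0.0510544 ] [179.55025137  -0.28084844  92.22263116]
```

```bash
python3 -m pendant '[{"rx":0.01,"ry":0.0,"rz":0.01,"x":-0.018,"y":-0.015,"z":-0.03,"claw":1},{"rx":0,"ry":0,"rz":0,"x":0,"y":0,"z":0,"claw":1},{"rx":0,"ry":0,"rz":0,"x":0,"y":0,"z":0,"claw":1}]'; python3 -c "
from h import *
snap('wrist','w12.png');crop('w12',220,0,400,150,4.3,'c10.png')"
```

```text
time_s: 6.7
ee_pos: [0.4826, -0.0778, 0.0475]
orientation: [179.4, -0.8, 92.8]
ft_force: [-0.1, 0.4, -1.2]
finger_gap: 0.311
```

View pics/c10.png

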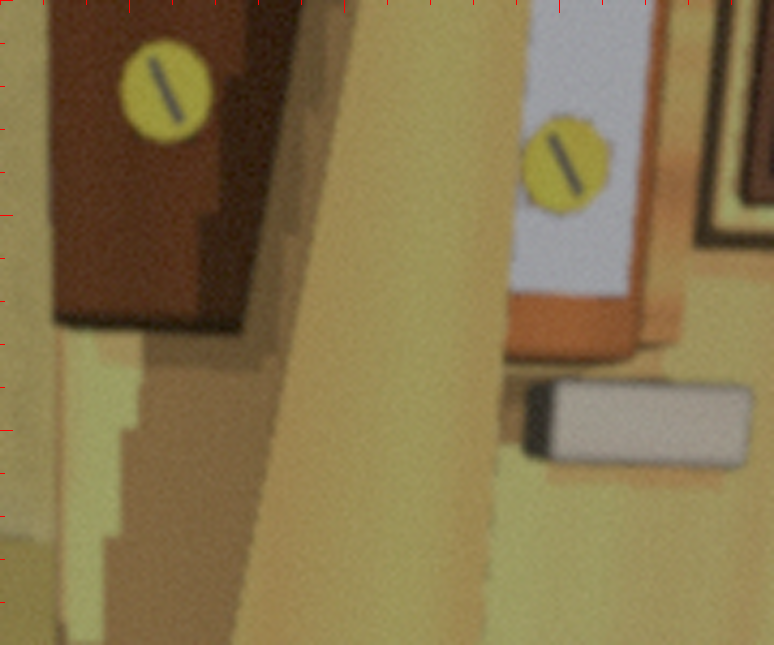

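```bash
python3 -m pendant '[{"rx":-0.02,"ry":0.02,"rz":0.0,"x":-0.012,"y":-0.01,"z":-0.06,"claw":1},{"rx":0,"ry":0,"rz":0,"x":0,"y":0,"z":0,"claw":1},{"rx":0,"ry":0,"rz":0,"x":0,"y":0,"z":0,"claw":1}]'; python3 -c "
from h import *
snap('wrist','w13.png');crop('w13',220,0,400,150,4.3,'c11.png')
print(manip.state()['ee_pos'],manip.state()['orientation'])"
```

```text
time_s: 7.0
ee_pos: [0.4815, -0.0799, 0.038]
orientation: [-179.8, 0.2, 92.7]
ft_force: [0.3, -0.8, -0.5]
finger_gap: 0.308
[ 0.4814924  -0.07986997  0.03802788] [-1.79841123e+02  1.62896863e-01  9.27277696e+01]
```

View pics/c11.png

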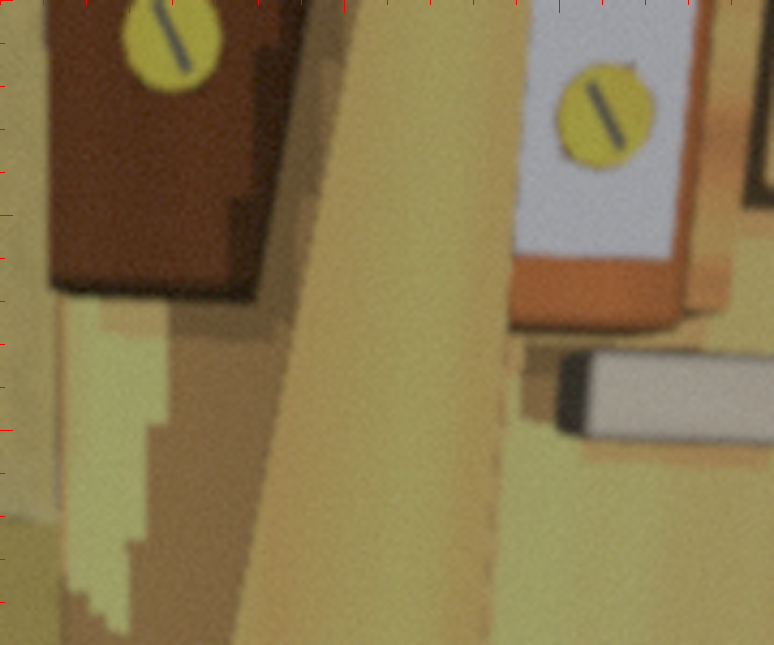

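```bash
python3 - <<'E'
from h import *
b=lambda p:np.array(p,float)/4.3+[220,0]
f='w13'
w=p2w(f,b([(508,320),(297,300),(529,0),(490,620)]),.0564)*1000;print(w[:,:2].round(1).tolist(), np.degrees(np.arctan2(*(w[2]-w[3])[1::-1])))
w=p2w(f,b([(257,300),(50,293),(513,328),(682,325),(727,310)]),.029)*1000;print(w[:,:2].round(1).tolist())
E
```

```text
[[495.1, 5.8], [479.8, 6.5], [494.6, 26.4], [495.8, -15.7]] 91.51982378916627
[[476.5, 7.6], [458.3, 7.3], [499.3, 6.4], [514.2, 7.3], [518.0, 8.8]]
```

```bash
python3 -m pendant '[{"rx":0,"ry":0,"rz":0,"x":-0.005,"y":0,"z":-0.06,"claw":1},{"rx":0,"ry":0,"rz":0,"x":0,"y":0,"z":-0.05,"claw":1},{"rx":0,"ry":0,"rz":0,"x":0,"y":0,"z":0,"claw":1}]'; python3 -c "
from h import *
snap('wrist','w14.png');crop('w14',220,0,400,150,4.3,'c12.png')
print(manip.state()['ee_pos'],manip.state()['orientation'])"
```

```text
time_s: 7.3
ee_pos: [0.4818, -0.08, 0.0173]
orientation: [179.9, 0.2, 92.7]
ft_force: [-1.2, -0.8, -1.3]
finger_gap: 0.317
[ 0.48195226 -0.0799698   0.01792187] [1.79918962e+02 1.59618975e-01 9.26950160e+01]
```

View pics/c12.png

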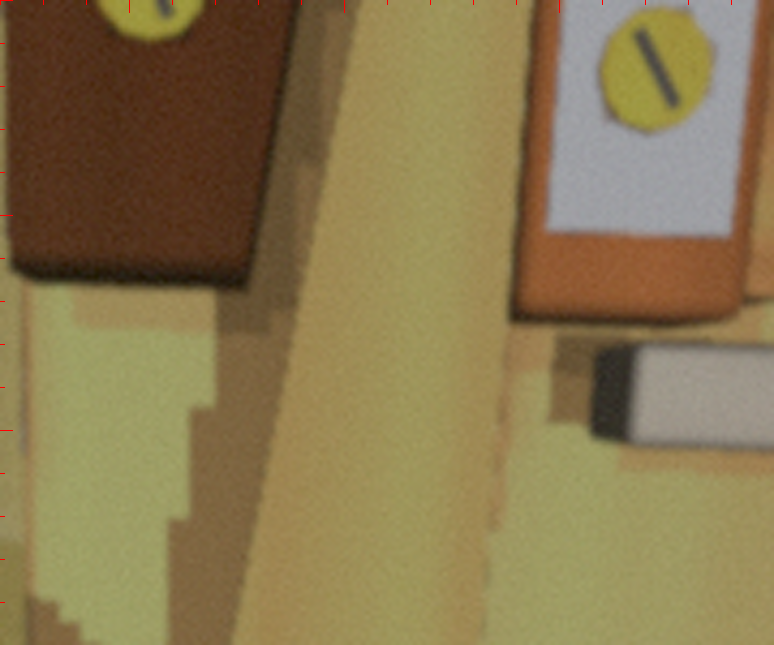

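```bash
python3 -m pendant '[{"rx":0,"ry":0,"rz":0,"x":-0.013,"y":0,"z":-0.01,"claw":1},{"rx":0,"ry":0,"rz":0,"x":0,"y":0,"z":-0.025,"claw":1},{"rx":0,"ry":0,"rz":0,"x":0,"y":0,"z":0,"claw":1}]'; python3 -c "
from h import *
snap('wrist','w15.png');crop('w15',220,0,400,150,4.3,'c13.png')
print(manip.state()['ee_pos'],manip.state()['orientation'])"
```

```text
time_s: 7.6
ee_pos: [0.4796, -0.08, 0.0114]
orientation: [179.9, 0.2, 92.7]
ft_force: [0.6, -0.1, -0.5]
finger_gap: 0.312
[ 0.47966479 -0.08000232  0.01169468] [1.79850121e+02 1.63449951e-01 9.26876896e+01]
```

View pics/c13.png

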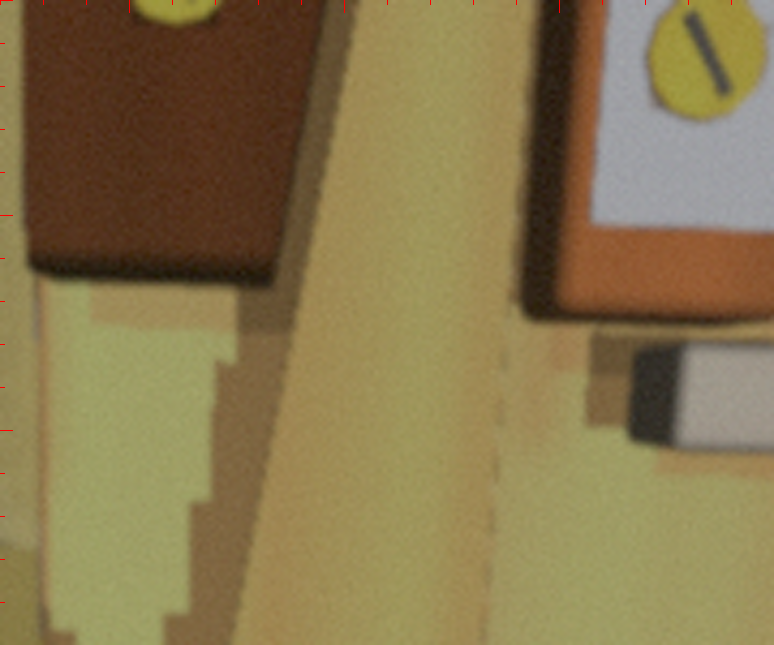

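```bash
python3 -m pendant '[{"rx":0,"ry":0,"rz":0,"x":0,"y":0,"z":-0.006,"claw":1},{"rx":0,"ry":0,"rz":0,"x":0,"y":0,"z":0,"claw":-0.3},{"rx":0,"ry":0,"rz":0,"x":0,"y":0,"z":0,"claw":-0.3},{"rx":0,"ry":0,"rz":0,"x":0,"y":0,"z":0,"claw":-0.3},{"rx":0,"ry":0,"rz":0,"x":0,"y":0,"z":0.03,"claw":-0.3},{"rx":0,"ry":0,"rz":0,"x":0,"y":0,"z":0.15,"claw":-0.3},{"rx":0,"ry":0,"rz":0,"x":0,"y":0,"z":0.15,"claw":-1},{"rx":0,"ry":0,"rz":0,"x":0,"y":0,"z":0.15,"claw":-1}]'; python3 -c "
from h import *
snap('wrist','w16.png')"
```

```text
time_s: 8.32
ee_pos: [0.4765, -0.0786, 0.1064]
orientation: [-179.7, 0.0, 92.8]
ft_force: [0.1, -0.7, -0.2]
finger_gap: 0.909
```

View pics/w16.png

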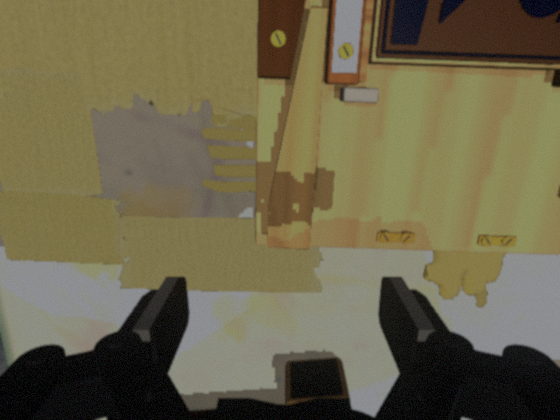

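```bash
python3 -m pendant '[{"rx":0,"ry":0,"rz":-0.155,"x":0,"y":-0.06,"z":0.05,"claw":-1},{"rx":0,"ry":0,"rz":-0.155,"x":0,"y":-0.07,"z":0.05,"claw":-1},{"rx":0,"ry":0,"rz":-0.155,"x":0,"y":-0.07,"z":0.05,"claw":-1},{"rx":0,"ry":0,"rz":-0.155,"x":0,"y":-0.07,"z":0.05,"claw":-1},{"rx":0,"ry":0,"rz":-0.155,"x":0,"y":-0.07,"z":0,"claw":-1},{"rx":0,"ry":0,"rz":-0.155,"x":0,"y":-0.07,"z":0,"claw":-1},{"rx":0,"ry":0,"rz":-0.155,"x":0,"y":-0.07,"z":0,"claw":-1},{"rx":0,"ry":0,"rz":-0.155,"x":0,"y":-0.07,"z":0,"claw":-1}]'; python3 -m pendant '[{"rx":0,"ry":0,"rz":-0.155,"x":-0.03,"y":-0.08,"z":0,"claw":-1},{"rx":0,"ry":0,"rz":-0.155,"x":-0.03,"y":-0.08,"z":0,"claw":-1},{"rx":0,"ry":0,"rz":-0.155,"x":-0.03,"y":-0.08,"z":0,"claw":-1},{"rx":0,"ry":0,"rz":-0.155,"x":-0.03,"y":-0.08,"z":0,"claw":-1},{"rx":0,"ry":0,"rz":0,"x":0,"y":0,"z":0,"claw":-1}]'
python3 -c "
from h import *
snap('wrist','w17.png');p=np.array([(267,247),(311,247),(318,8)]);print(p2w('w16',p,.029))"
```

```text
time_s: 9.03
ee_pos: [0.48, -0.1906, 0.1622]
orientation: [179.5, -0.2, 35.8]
ft_force: [0.6, 0.6, -0.9]
finger_gap: 1.003
time_s: 9.45
ee_pos: [0.4547, -0.2592, 0.165]
orientation: [179.5, -0.4, 6.5]
ft_force: [-0.0, -0.2, -1.3]
finger_gap: 1.0
[[ 0.46684478 -0.094076    0.029     ]
 [ 0.49493608 -0.0926105   0.029     ]
 [ 0.48876691  0.04370041  0.029     ]]
```

View pics/w17.png

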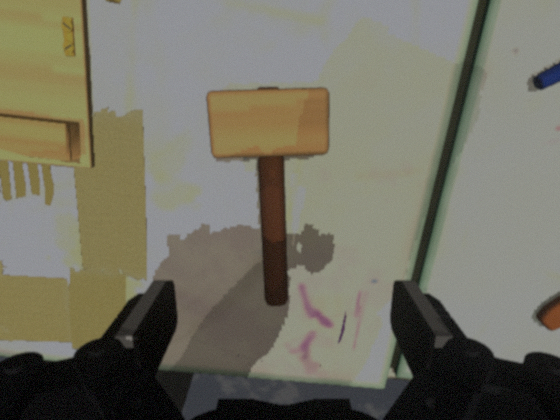

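```bash
python3 - <<'E'
from h import *
s=manip.state();print(s['ee_pos'],s['orientation'])
w=p2w('w17',[(208,92),(328,88),(328,153),(214,157)],.046)*1000;print(w[:,:2].round(1).tolist())
w=p2w('w17',[(259,159),(284,157),(288,298),(264,299)],.036)*1000;print(w[:,:2].round(1).tolist())
E
```

```text
[ 0.45537495 -0.25766796  0.16504575] [179.47827359  -0.38550054   6.95181588]
[[527.9, -200.0], [539.5, -279.3], [496.6, -285.8], [484.8, -206.5]]
[[485.2, -237.7], [488.7, -255.7], [372.9, -272.4], [369.8, -252.8]]
```

```bash
python3 -m pendant '[{"rx":0.012,"ry":0.009,"rz":0.023,"x":0.09,"y":0.046,"z":-0.15,"claw":-1},{"rx":0,"ry":0,"rz":0,"x":0,"y":0,"z":-0.15,"claw":-1},{"rx":0,"ry":0,"rz":0,"x":0,"y":0,"z":-0.15,"claw":-1},{"rx":0,"ry":0,"rz":0,"x":0,"y":0,"z":0,"claw":-1}]'
```

```text
time_s: 9.83
ee_pos: [0.4765, -0.2462, 0.0755]
orientation: [-180.0, -0.4, 8.6]
ft_force: [-1.2, 1.2, -1.6]
finger_gap: 1.004
```

```bash
python3 -m pendant '[{"rx":0,"ry":0.009,"rz":-0.015,"x":-0.015,"y":-0.012,"z":-0.15,"claw":-1},{"rx":0,"ry":0,"rz":0,"x":0,"y":0,"z":-0.15,"claw":-1},{"rx":0,"ry":0,"rz":0,"x":0,"y":0,"z":-0.05,"claw":-1},{"rx":0,"ry":0,"rz":0,"x":0,"y":0,"z":0,"claw":-1}]'
```

```text
time_s: 10.17
ee_pos: [0.476, -0.2467, 0.0077]
orientation: [-179.9, -0.2, 8.4]
ft_force: [0.2, -0.2, -0.0]
finger_gap: 0.996
```

```bash
python3 -m pendant '[{"rx":0,"ry":0,"rz":0,"x":-0.015,"y":-0.01,"z":-0.02,"claw":-0.2},{"rx":0,"ry":0,"rz":0,"x":0,"y":0,"z":0,"claw":-0.2},{"rx":0,"ry":0,"rz":0,"x":0,"y":0,"z":0,"claw":-0.2}]'; python3 -m pendant '[{"rx":0,"ry":0,"rz":0,"x":0,"y":0,"z":0,"claw":1},{"rx":0,"ry":0,"rz":0,"x":0,"y":0,"z":0,"claw":1},{"rx":0,"ry":0,"rz":0,"x":0,"y":0,"z":0,"claw":1},{"rx":0,"ry":0,"rz":0,"x":0,"y":0,"z":0,"claw":1},{"rx":0,"ry":0,"rz":0,"x":0,"y":0,"z":0,"claw":1}]' 100;  python3 -c "
from h import *
snap('wrist','w18.png')"
```

```text
time_s: 10.42
ee_pos: [0.4745, -0.249, 0.0076]
orientation: [-180.0, -0.4, 8.5]
ft_force: [0.0, 0.5, -0.5]
finger_gap: 0.611
time_s: 10.83
ee_pos: [0.4758, -0.2499, 0.0114]
orientation: [179.9, -0.6, 8.4]
ft_force: [0.6, -1.0, -4.9]
finger_gap: 0.217
```

View pics/w18.png

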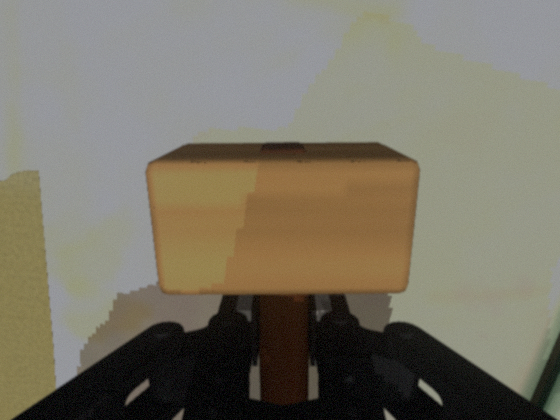

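```bash
python3 -m pendant '[{"rx":0,"ry":0,"rz":0,"x":0,"y":0,"z":0.1,"claw":1},{"rx":0,"ry":0,"rz":0,"x":0,"y":0,"z":0.1,"claw":1},{"rx":0,"ry":0.01,"rz":-0.08,"x":-0.075,"y":0.1,"z":0.05,"claw":1},{"rx":0,"ry":0,"rz":-0.08,"x":-0.075,"y":0.1,"z":0,"claw":1},{"rx":0,"ry":0,"rz":0,"x":0,"y":0.1,"z":0,"claw":1},{"rx":0,"ry":0,"rz":0,"x":0,"y":0,"z":0,"claw":1}]';  python3 -c "
from h import *
snap('wrist','w19.png');snap('side','s19.png');crop('s19',240,140,400,270,4.7,'c14.png')"
```

```text
time_s: 11.38
ee_pos: [0.4431, -0.1884, 0.0621]
orientation: [-179.9, 0.0, 0.7]
ft_force: [1.0, 1.0, -3.2]
finger_gap: 0.215
```

View pics/w19.png

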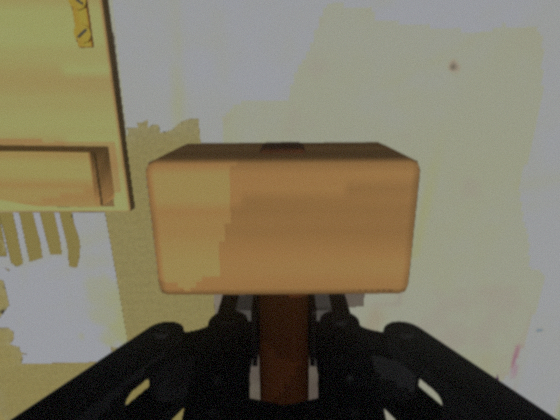

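View pics/c14.png

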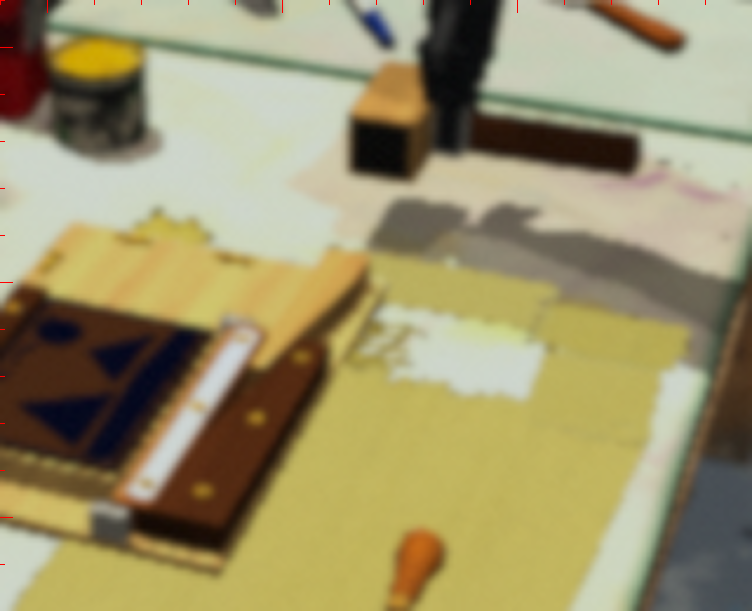

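```bash
python3 - <<'E'
from h import *
s=manip.state();print(s['ee_pos'])
for z in (.095,.1,.105):
    w=p2w('w19',[(148,164),(418,164),(411,292),(158,292)],z)*1000;print(z,w[:,:2].round(1).tolist(),np.linalg.norm(w[0]-w[1]).round(1),np.linalg.norm(w[2]-w[3]).round(1),np.linalg.norm(w[0]-w[3]).round(1))
for z in (.095,.1,.105):
    w=p2w('s19',np.array([(400,65),(350,115),(412,125),(432,82)])/4.7+[240,140],z)*1000;print(z,w[:,:2].round(1).tolist())
E
```

```text
[ 0.44298931 -0.19138416  0.06180661]
0.095 [[501.4, -146.4], [502.4, -226.3], [459.7, -229.3], [458.5, -145.5]] 79.8 83.8 42.9
0.1 [[502.3, -148.3], [503.3, -224.5], [462.5, -227.3], [461.4, -147.4]] 76.2 80.0 40.9
0.105 [[503.3, -150.1], [504.3, -222.6], [465.4, -225.4], [464.4, -149.3]] 72.5 76.1 38.9
0.095 [[491.0, -222.8], [498.5, -142.7], [459.1, -143.3], [464.7, -205.7]]
0.1 [[488.1, -212.5], [495.5, -133.1], [456.5, -133.7], [462.0, -195.5]]
0.105 [[485.2, -202.1], [492.5, -123.5], [453.9, -124.1], [459.3, -185.3]]
```

```bash
python3 -m pendant '[{"rx":0,"ry":0,"rz":0.012,"x":0.01,"y":0.05,"z":-0.1,"claw":1},{"rx":0,"ry":0,"rz":0,"x":0,"y":0,"z":-0.07,"claw":1},{"rx":0,"ry":0,"rz":0,"x":0,"y":0,"z":0,"claw":1},{"rx":0,"ry":0,"rz":0,"x":0,"y":0,"z":0,"claw":1}]'
```

```text
time_s: 11.82
ee_pos: [0.4462, -0.184, 0.0269]
orientation: [179.9, -0.1, 1.2]
ft_force: [0.6, -0.3, -3.6]
finger_gap: 0.213
```

```bash
python3 -m pendant '[{"rx":0,"ry":0,"rz":0,"x":0.0,"y":0.07,"z":-0.01,"claw":1},{"rx":0,"ry":0,"rz":0,"x":0,"y":0.07,"z":0,"claw":1},{"rx":0,"ry":0,"rz":0,"x":0,"y":0.03,"z":0,"claw":1},{"rx":0,"ry":0,"rz":0,"x":0,"y":0.0,"z":0,"claw":1}]'; python3 -c "
from h import *
snap('wrist','w20.png')"
```

```text
time_s: 12.15
ee_pos: [0.4467, -0.1522, 0.0262]
orientation: [179.8, -0.1, 0.9]
ft_force: [0.1, 0.5, -3.2]
finger_gap: 0.213
```

View pics/w20.png

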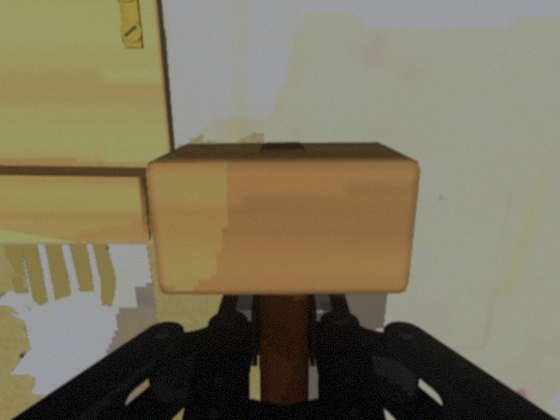

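```bash
python3 -m pendant '[{"rx":0,"ry":0,"rz":0.005,"x":0.0,"y":0.03,"z":-0.015,"claw":1},{"rx":0,"ry":0,"rz":0,"x":0,"y":0.03,"z":0,"claw":1},{"rx":0,"ry":0,"rz":0,"x":0,"y":0.03,"z":0,"claw":1},{"rx":0,"ry":0,"rz":0,"x":0,"y":0.0,"z":0,"claw":1}]'; python3 -c "
from h import *
snap('wrist','w21.png')"
```

```text
time_s: 12.53
ee_pos: [0.4472, -0.1357, 0.0238]
orientation: [179.8, -0.2, 1.0]
ft_force: [-0.1, 1.1, -3.9]
finger_gap: 0.211
```

View pics/w21.png

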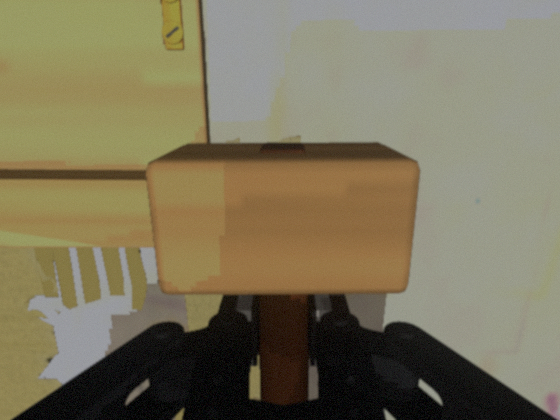

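```bash
python3 -m pendant '[{"rx":0,"ry":0,"rz":0.005,"x":0.0,"y":0.03,"z":0,"claw":1},{"rx":0,"ry":0,"rz":0,"x":0,"y":0.03,"z":0,"claw":1},{"rx":0,"ry":0,"rz":0,"x":0,"y":0.03,"z":0,"claw":1},{"rx":0,"ry":0,"rz":0,"x":0,"y":0.0,"z":0,"claw":1}]'; python3 -m pendant '[{"rx":0,"ry":0,"rz":0.0,"x":0.0,"y":0.03,"z":0,"claw":1},{"rx":0,"ry":0,"rz":0,"x":0,"y":0.0,"z":0,"claw":1}]'; python3 -c "
from h import *
snap('side','s22.png');crop('s22',240,140,400,270,4.7,'c15.png');print(manip.state()['ft_force'])"
```

```text
time_s: 12.92
ee_pos: [0.4473, -0.117, 0.0239]
orientation: [179.7, -0.2, 1.2]
ft_force: [0.9, 0.6, -3.5]
finger_gap: 0.217
time_s: 13.08
ee_pos: [0.4476, -0.1105, 0.024]
orientation: [179.7, -0.2, 1.2]
ft_force: [1.0, 0.8, -3.3]
finger_gap: 0.215
[ 0.73997175 -0.44920066 -4.653862  ]
```

View pics/c15.png

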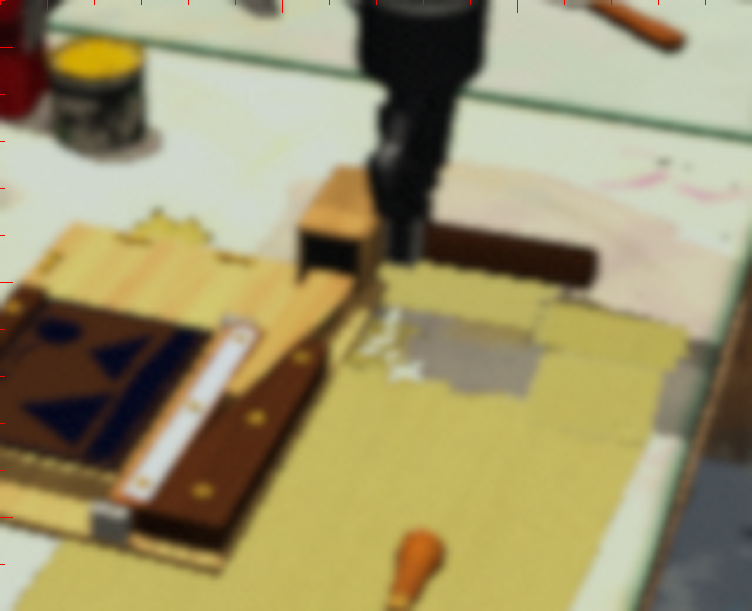

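```bash
python3 -m pendant '[{"rx":0,"ry":0,"rz":0.0,"x":0.0,"y":0.025,"z":0,"claw":1},{"rx":0,"ry":0,"rz":0,"x":0,"y":0.0,"z":0,"claw":1}]'; python3 -m pendant '[{"rx":0,"ry":0,"rz":0.0,"x":0.0,"y":0.02,"z":0,"claw":1},{"rx":0,"ry":0,"rz":0,"x":0,"y":0.0,"z":0,"claw":1}]';python3 -m pendant '[{"rx":0,"ry":0,"rz":0.0,"x":0.0,"y":0.015,"z":0,"claw":1},{"rx":0,"ry":0,"rz":0,"x":0,"y":0.0,"z":0,"claw":1}]'
```

```text
time_s: 13.3
ee_pos: [0.4479, -0.1064, 0.0241]
orientation: [179.7, -0.3, 1.1]
ft_force: [0.4, -0.2, -4.2]
finger_gap: 0.21
time_s: 13.47
ee_pos: [0.4484, -0.1028, 0.0243]
orientation: [179.6, -0.3, 1.0]
ft_force: [1.2, 0.2, -3.5]
finger_gap: 0.213
time_s: 13.63
ee_pos: [0.4487, -0.0999, 0.0244]
orientation: [179.6, -0.3, 1.0]
ft_force: [0.3, 0.1, -3.1]
finger_gap: 0.218
```

```bash
python3 -m pendant '[{"rx":0,"ry":0,"rz":0.0,"x":-0.004,"y":0.015,"z":-0.002,"claw":1},{"rx":0,"ry":0,"rz":0,"x":0,"y":0.0,"z":0,"claw":1}]' | grep -E 'ee|ft'; python3 -m pendant '[{"rx":0,"ry":0,"rz":0.0,"x":-0.004,"y":0.015,"z":-0.002,"claw":1},{"rx":0,"ry":0,"rz":0,"x":0,"y":0.0,"z":0,"claw":1}]'| grep -E 'ee|ft';python3 -m pendant '[{"rx":0,"ry":0,"rz":0.0,"x":0.0,"y":0.015,"z":0,"claw":1},{"rx":0,"ry":0,"rz":0,"x":0,"y":0.0,"z":0,"claw":1}]'| grep -E 'ee|ft'
```

```text
ee_pos: [0.4486, -0.0975, 0.0242]
ft_force: [-0.2, -0.6, -3.6]
ee_pos: [0.4487, -0.0953, 0.0242]
ft_force: [0.3, -0.6, -4.6]
ee_pos: [0.4489, -0.0924, 0.0243]
ft_force: [-0.2, 0.5, -4.2]
```

```bash
for i in 1; do python3 -m pendant '[{"rx":0,"ry":0,"rz":0.0,"x":0.0,"y":0.015,"z":0,"claw":1},{"rx":0,"ry":0,"rz":0,"x":0,"y":0.0,"z":0,"claw":1}]'| grep -E 'ee|ft'; done; python3 -m pendant '[{"rx":0,"ry":0,"rz":0.0,"x":0.0,"y":0.015,"z":0,"claw":1},{"rx":0,"ry":0,"rz":0,"x":0,"y":0.0,"z":0,"claw":1}]'| grep -E 'ee|ft'; python3 -c "
from h import *
snap('wrist','w23.png');snap('side','s23.png');crop('s23',240,140,400,270,4.7,'c16.png');print(manip.state()['ft_force'])"
```

```text
ee_pos: [0.449, -0.0892, 0.0243]
ft_force: [0.4, -0.2, -2.6]
ee_pos: [0.4491, -0.0862, 0.0244]
ft_force: [1.3, -0.3, -4.4]
[ 2.21427772 -1.35725724 -4.26404122]
```

View pics/c16.png

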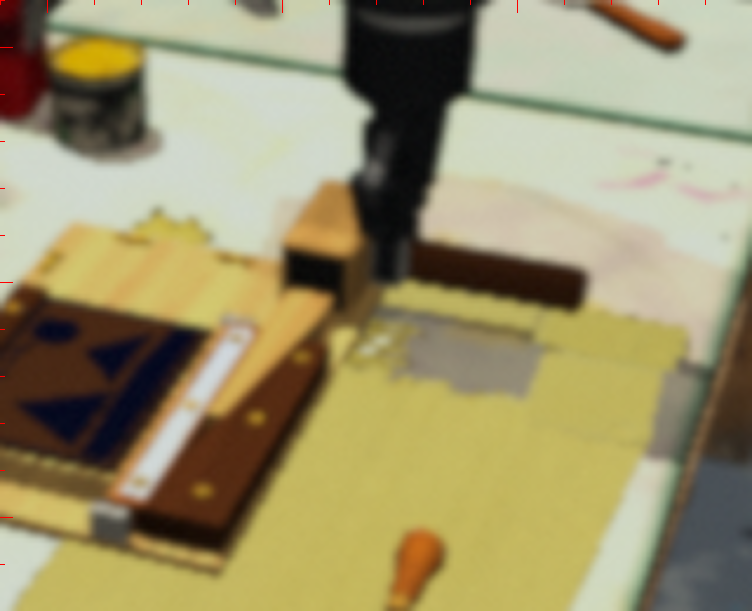

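View pics/w23.png

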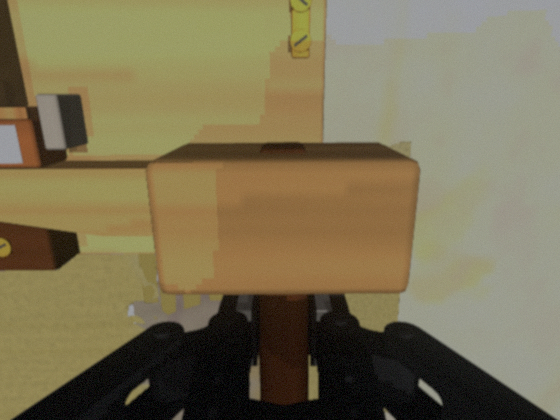

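```bash
python3 -m pendant '[{"rx":0,"ry":0,"rz":0.0,"x":0.0,"y":0.014,"z":0,"claw":1},{"rx":0,"ry":0,"rz":0,"x":0,"y":0.0,"z":0,"claw":1}]'| grep -E 'ee|ft'; python3 -m pendant '[{"rx":0,"ry":0,"rz":0.0,"x":0.0,"y":0.014,"z":0,"claw":1},{"rx":0,"ry":0,"rz":0,"x":0,"y":0.0,"z":0,"claw":1}]'| grep -E 'ee|ft'
```

```text
ee_pos: [0.4488, -0.0835, 0.0243]
ft_force: [0.2, 0.4, -4.3]
ee_pos: [0.4489, -0.0808, 0.0243]
ft_force: [1.2, -0.2, -4.7]
```

```bash
python3 -m pendant '[{"rx":0,"ry":0,"rz":0.0,"x":0.0,"y":0.014,"z":0,"claw":1},{"rx":0,"ry":0,"rz":0,"x":0,"y":0.0,"z":0,"claw":1}]'| grep -E 'ee|ft'; python3 -m pendant '[{"rx":0,"ry":0,"rz":0.0,"x":0.0,"y":0.014,"z":0,"claw":1},{"rx":0,"ry":0,"rz":0,"x":0,"y":0.0,"z":0,"claw":1}]'| grep -E 'ee|ft'
```

```text
ee_pos: [0.4489, -0.0781, 0.0243]
ft_force: [-0.3, -0.4, -4.2]
ee_pos: [0.4489, -0.0753, 0.0243]
ft_force: [0.8, -0.4, -2.9]
```

```bash
python3 -m pendant '[{"rx":0,"ry":0,"rz":0.0,"x":0.0,"y":0.014,"z":0,"claw":1},{"rx":0,"ry":0,"rz":0,"x":0,"y":0.0,"z":0,"claw":1}]'| grep -E 'ee|ft'; python3 -m pendant '[{"rx":0,"ry":0,"rz":0.0,"x":0.0,"y":0.012,"z":0,"claw":1},{"rx":0,"ry":0,"rz":0,"x":0,"y":0.0,"z":0,"claw":1}]'| grep -E 'ee|ft'
```

```text
ee_pos: [0.4489, -0.0727, 0.0244]
ft_force: [0.1, -1.7, -4.6]
ee_pos: [0.4482, -0.0725, 0.0244]
ft_force: [2.0, -0.2, -3.3]
```

```bash
python3 -m pendant '[{"rx":0,"ry":0,"rz":0.0,"x":0.0,"y":0.014,"z":0,"claw":1}]'| grep -E 'ee|ft'; python3 -m pendant '[{"rx":0,"ry":0,"rz":0.0,"x":0.0,"y":0.014,"z":0,"claw":1}]'| grep -E 'ee|ft'
```

```text
ee_pos: [0.4475, -0.0716, 0.0245]
ft_force: [0.6, -30.9, 0.1]
ee_pos: [0.4473, -0.0715, 0.0247]
ft_force: [4.2, -28.1, -2.7]
```

```bash
python3 -m pendant '[{"rx":0,"ry":0,"rz":0.0,"x":0.0,"y":-0.05,"z":0,"claw":1},{"rx":0,"ry":0,"rz":0.0,"x":0.0,"y":-0.15,"z":0,"claw":1},{"rx":0,"ry":0,"rz":0.0,"x":0.0,"y":-0.15,"z":0.1,"claw":1},{"rx":0,"ry":0,"rz":0.0,"x":0.02,"y":-0.15,"z":0.1,"claw":1},{"rx":0,"ry":0,"rz":0.0,"x":0.02,"y":-0.15,"z":0,"claw":1},{"rx":0,"ry":0,"rz":0.0,"x":0.02,"y":-0.15,"z":0,"claw":1},{"rx":0,"ry":0,"rz":0.0,"x":0.02,"y":-0.1,"z":0,"claw":1},{"rx":0,"ry":0,"rz":0,"x":0,"y":0,"z":0,"claw":1}]'; python3 -c "
from h import *
snap('top','t24.png');crop('t24',235,150,350,240,6.5,'c17.png')
snap('wrist','w24.png')"
```

```text
time_s: 16.4
ee_pos: [0.46, -0.2547, 0.0659]
orientation: [179.0, -0.1, 0.2]
ft_force: [-1.3, -1.2, -3.8]
finger_gap: 0.215
```

View pics/c17.png

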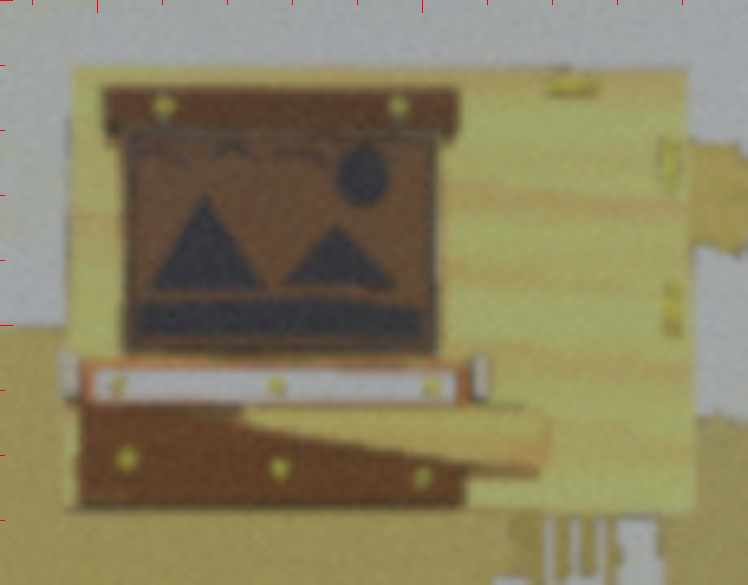

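View pics/w24.png

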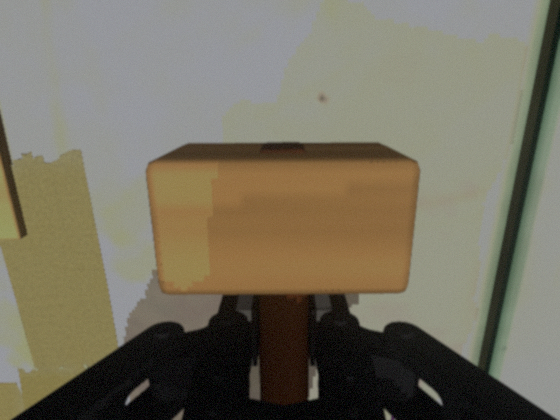

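```bash
python3 -m pendant '[{"rx":0.02,"ry":0,"rz":0.0,"x":0.0,"y":0,"z":-0.13,"claw":1},{"rx":0,"ry":0,"rz":0.0,"x":0.0,"y":0,"z":-0.11,"claw":1},{"rx":0,"ry":0,"rz":0.0,"x":0,"y":0,"z":0,"claw":1}]'; python3 -m pendant '[{"rx":0.0,"ry":0,"rz":0.0,"x":0.0,"y":0,"z":-0.01,"claw":1}]'
```

```text
time_s: 16.75
ee_pos: [0.46, -0.2467, 0.0169]
orientation: [-179.8, -0.1, 0.6]
ft_force: [-1.0, 1.2, -5.1]
finger_gap: 0.211
time_s: 16.83
ee_pos: [0.4599, -0.2452, 0.0148]
orientation: [-179.8, -0.1, 0.7]
ft_force: [0.7, 0.1, -3.6]
finger_gap: 0.215
```

```bash
python3 -m pendant '[{"rx":0.0,"ry":0,"rz":0.0,"x":0.0,"y":0,"z":-0.015,"claw":1}]'; python3 -m pendant '[{"rx":0.0,"ry":0,"rz":0.0,"x":0.0,"y":0,"z":-0.015,"claw":1}]'
```

```text
time_s: 16.92
ee_pos: [0.4599, -0.2441, 0.0121]
orientation: [-179.8, -0.0, 0.7]
ft_force: [0.3, -0.2, -4.4]
finger_gap: 0.216
time_s: 17.0
ee_pos: [0.4598, -0.2437, 0.0103]
orientation: [-179.8, -0.0, 0.8]
ft_force: [-13.6, 10.8, 69.8]
finger_gap: 0.213
```

```bash
python3 -m pendant '[{"rx":0.0,"ry":0,"rz":0.0,"x":0.0,"y":0,"z":0,"claw":1}]' | grep ft; python3 -m pendant '[{"rx":0.0,"ry":0,"rz":0.0,"x":0.0,"y":0,"z":0,"claw":-0.2},{"rx":0.0,"ry":0,"rz":0.0,"x":0.0,"y":0,"z":0,"claw":-0.4},{"rx":0.0,"ry":0,"rz":0.0,"x":0.0,"y":0,"z":0.005,"claw":-0.4},{"rx":0.0,"ry":0,"rz":0.0,"x":0.0,"y":0,"z":0.05,"claw":-0.4},{"rx":0.0,"ry":0,"rz":0.0,"x":0.0,"y":0,"z":0.15,"claw":-0.4},{"rx":0.0,"ry":0,"rz":0.0,"x":0.0,"y":0,"z":0.2,"claw":-0.4},{"rx":0.0,"ry":0,"rz":0.0,"x":0.0,"y":0,"z":0.2,"claw":-0.4},{"rx":0.0,"ry":0,"rz":0.0,"x":0.0,"y":0,"z":0,"claw":-0.4}]';  python3 -c "
from h import *
snap('side','s25.png');snap('wrist','w25.png')"
```

```text
ft_force: [0.6, -1.1, -4.0]
time_s: 17.75
ee_pos: [0.4609, -0.2414, 0.1418]
orientation: [-179.8, -0.1, 1.0]
ft_force: [1.6, -1.6, 0.9]
finger_gap: 0.701
```

View pics/s25.png

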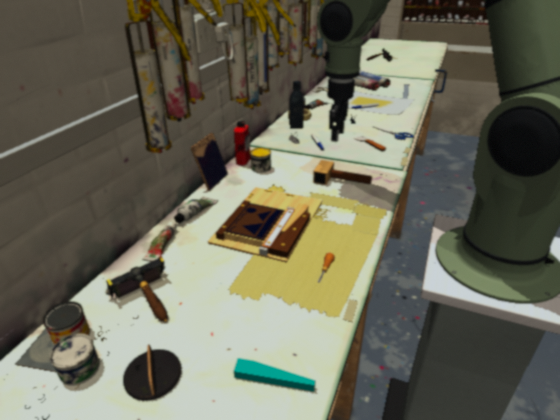

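View pics/w25.png

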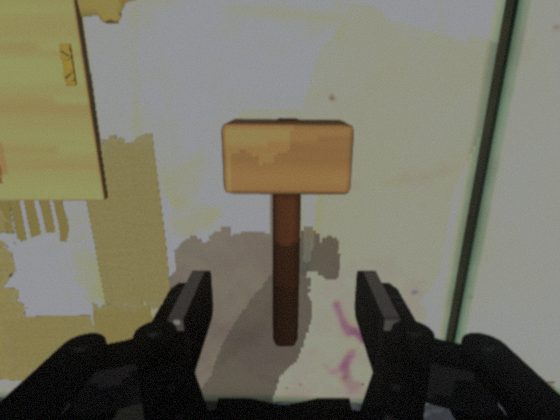

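```bash
python3 -c "
from h import *
snap('top','t26.png');crop('t26',235,150,350,240,6.5,'c18.png')
a=cv2.imread('pics/t24.png').astype(int)[155:235,240:345];b=cv2.imread('pics/t26.png').astype(int)[155:235,240:345]
print(abs(a-b).mean(),abs(a-b).max(),manip.state()['time_s']); print(manip.finish_job())"
```

```text
2.384404761904762 12 17.9
the job is handed in; nothing more can be done
None
```

View pics/c18.png

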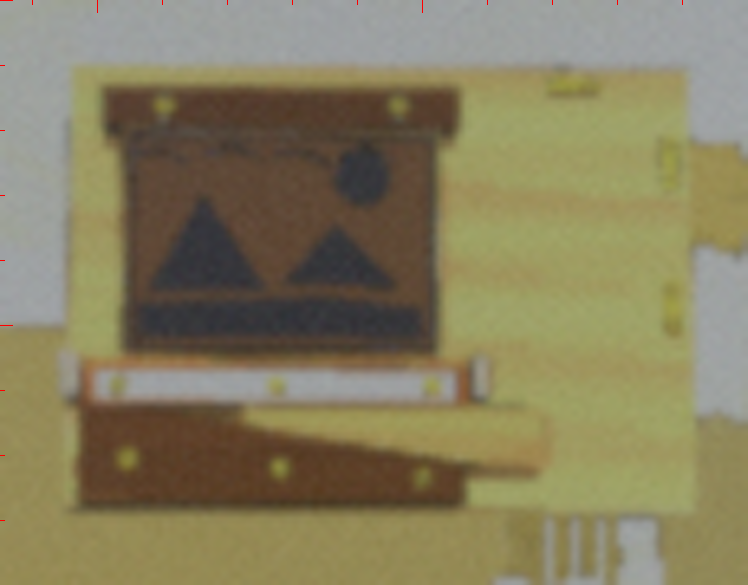

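The lino block is locked in the board and the job was handed in at 17.9 s; it reports no verdict. I laid the wedge loose in the slot and let go of it with about 38 mm inside. I then drove it with the mallet in small slow pushes of 2 to 6 mm rather than separate taps, until it stopped moving. The mallet is back on the bare worktop near where it started.

- **Wedge and block:** the last pictures show the block against the fence and the sidestick against the block. The thick end stands about 36 mm outside the mouth, and the wedge did not move between the picture after the mallet was withdrawn and the last one.
- **Mallet force:** the wrist read about 30 N in each of the last two pushes, and the second moved the wedge no further. Readings come only at the end of a row, so the peak in between is not known.
- **Squeeze on the block:** I could not measure it. From the 30 N push I expect it to be well above 7 N and below 60 N.
- **Other things:** the side picture shows the mallet clear of board and wedge. By eye the tin, brayer and gouge look untouched.
- **What went roughly:** the first grip on the wedge rode too high, so I opened and gripped again lower. The mallet touched down with a brief 70 N at the wrist, below the 120 N limit.

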